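Click a socket onto the torque transducer's square drive and turn it to the stop

TASK

Fit the tall bright socket, open square end down, onto the square drive of the torque transducer: feel for the square by turning the socket under light pressure, then push it down until the spring ball clicks in and it sits fully home on the spindle disc. Then, with the socket, turn the spindle clockwise until its orange pointer is up against the red stop post, and let go, leaving the socket clicked home. Be gentle with the transducer (push with no more than about 25 N and do not strain it against the stop), keep the gripper itself off the transducer, and leave the dark short socket, the brass weight and the dropper bottle as they stand.

Things in the scene. Friction and masses are not known exactly. Their poses are not given: they have to be found in the camera images.
- socket_center (a point): centre of the tall bright steel socket to be fitted: a round cylinder, 38 mm diameter, 60 mm tall, about 0.33 kg, upright on the desk with its open square end down; the point is on its axis, 30 mm above the lower end. z is its axis (up); x and y are square to the flats of its square hole. The upper 34 mm is solid: grip it there, from above
- socket_mouth (a point): same socket and axes: centre of its lower end, where the hole opens: 20.4 mm square (same every quarter turn), 26 mm deep, 1.2 mm chamfer at the mouth; all four inner faces have a groove for the ball, centred 11 mm above the lower end
- tester: torque transducer, fixed, its place and angle vary: dark flange 120 x 120 x 12 mm, grey round housing 84 mm diameter up to 40 mm, on it the steel spindle disc, 60 mm diameter, top 45 mm above the desk. Origin: centre of the underside, on the spindle's vertical axis; z up, the connector stub points to +x
- drive_foot (a point): foot of the square drive: on the spindle's axis at the top of the disc, 45 mm above the desk; a seated socket's lower end rests here. Drive: 19 mm square, 22 mm tall, sharp top edges. A spring ball stands out 3 mm from one flat, 11 mm up (14 N on its spring, 25 N pushed right in). z up; x and y turn with the spindle, NOT those of the square
- drive_top (a point): centre of the drive's top, 22 mm above drive_foot, axes as drive_foot: they turn with the spindle. The square is clamped in the spindle at an unmeasured angle: its flats are turned anticlockwise (from above) from these axes by 0.2 to 1.2 rad. It does not slip in the spindle. A socket over 0.08 rad out of line rests on the drive's top
- pointer_tip (a point): outer end of the orange pointer on the spindle disc, 50 mm from the axis, 43 mm above the desk. The spindle turns against about 0.15 N m of friction, stays where left, and starts 0.45 to 0.8 rad short of the stop. Once in line under 5 to 8 N, a socket drops some 7 to 11 mm, until it meets the ball; a harder push (about 8 to 15 N) clicks it home
- stop_mark (a point): where the pointer's tip is when the spindle is against its stop (clockwise end of its travel, seen from above), beside the red stop post (8 mm thick, 50 mm tall), 50 mm from the axis
- spare_socket_center (a point): the dark short socket, 33 mm in diameter and 40 mm tall, upright on the desk, too small for this drive; point at its centre; leave it. It and the tall socket may have changed places.
- dropper: brown dropper bottle, 33 mm in diameter, 102 mm tall, standing; origin at the centre of its underside; leave it
- weight: brass check weight with knob, 30 mm in diameter, 47 mm tall, standing; origin at the centre of its underside; leave it
There are look-alikes about, which are no part of the job. What is meant by the part that bears socket_center is not pink or purple, and is the smaller of those in its own colour.

How it is judged (in metres and radians):
On the way, in this order (a step that is already met when the one before it is completed fails the run):
1. the tall socket is pushed fully home on the square drive, the ball clicked in, with the pointer not yet at the stop (horizontal distance between socket_mouth and drive_foot below 0.0025 m and z of socket_mouth in the frame of drive_foot below 0.002 m and angle between socket_center's own z axis and vertical below 0.06 rad and distance between pointer_tip and stop_mark above 0.006 m), for 0.2 s.
2. the spindle is turned clockwise with the socket until the pointer is at the stop (distance between pointer_tip and stop_mark below 0.004 m and z of socket_mouth in the frame of drive_foot below 0.003 m), for 0.2 s.
At the end, for the whole second after the job is handed in: The tall socket sits upright on the square drive with its lower end within 2 mm of the spindle disc (past the click) and centred within 2.5 mm, and the pointer's tip is within 4 mm of the stop (horizontal distance between socket_mouth and drive_foot below 0.0025 m and z of socket_mouth in the frame of drive_foot below 0.002 m and angle between socket_center's own z axis and vertical below 0.06 rad and distance between pointer_tip and stop_mark below 0.004 m); the robot touches nothing.
It fails at once if the socket loads the drive, spindle or transducer with more than 80 N of contact force (pushing and twisting together) (contact force between socket and tester above 80 N).
It fails at once if the fingers push on the transducer, its spindle or drive (contact force between the fingers and tester above 2 N).
It fails at once if the dark short socket is shifted more than 25 mm or tipped (distance of spare_socket_center from where it was at the start of the episode above 0.025 m or angle between spare_socket_center's own z axis and vertical above 0.4 rad).
It fails at once if the dropper bottle is shifted more than 25 mm or tipped (distance of dropper from where it was at the start of the episode above 0.025 m or angle between dropper's own z axis and vertical above 0.4 rad).
It fails at once if the brass weight is shifted more than 25 mm or tipped (distance of weight from where it was at the start of the episode above 0.025 m or angle between weight's own z axis and vertical above 0.4 rad).
It also fails if it takes over 72 s, if anything falls off the work surface, if the arm or the gripper's body presses on something with over 40 N, if the wrist force passes 120 N, or if a joint passes its speed limit or range.

ROBOT

A 7-joint arm with a two-finger parallel gripper is mounted at the origin on a cart in front of the work surface, level with it; the furniture and walls round the work are solid. World frame = base frame: x ahead of the robot, y to its left, z up, the work surface at z = 0. Lengths are in mm, angles in rad, forces in N, time in s.
With the tool pointing down it reaches from about 400 to 875 mm from the base axis. Payload 4.4 kg.
Tool frame: the origin (TCP) lies at the very end of the fingers, on their centre line; the grasp point (between the pads) lies 19 mm behind it; z points along the fingers, x is the direction in which the jaws open and shut, and the axes are right-handed (so a half turn about z gives the same grasp; the last joint's range is limited). The gripper opens to 85 mm and grips with 20 to 120 N. Pads are 22 mm wide; open, the fingers measure 114 mm over their backs; the gripper's body (76 mm by 85 mm) begins 54 mm behind the grasp point. The pads swing forward as they close: fully open they stand 13 mm farther back than shut.
Start: joints at [1.268, 0.628, 0.038, 1.517, -0.027, 0.996, -0.02], TCP at [152.514, -631.868, 195.513] pointing down, gripper open.
Joint ranges: [-3.06, 3.06], [-0.37, 2.12], [-1.25, 1.32], [0.18, 2.47], [-1.1, 4.24], [0.23, 1.98], [-2.94, 2.94]. Speed limits (rad/s): [2.57, 2.57, 3.14, 3.14, 3.14, 3.14, 3.14].

INTERFACE

Orientations are given as [roll, pitch, yaw] about the fixed x, y, z axes, in that order (R = Rz(yaw) Ry(pitch) Rx(roll)).
In Python, from cell import * gives the robot as it stands. The module is installed in compiled form; this text tells all that it offers.
- The arm moves only by the tool play_rows, never from a script. Its argument "targets" is a list of rows, each an object with "slide": the shift along the tool's x, y, z in mm, a list of three; "turn": the turn, a rotation vector about the tool's x, y, z in degrees, a list of three; "hand": the finger opening in mm, from 0 to 85.4. A call has 1 to 5 rows; each row shifts and turns the commanded pose from where the row before left it, along the tool's axes as they then stand; what a row does not reach is not made up. A row lasts 1/8 s, in which the tool goes at most 62.5 mm and 10.7 degrees, less where a joint would pass 70% of its speed; a pose out of reach is approached as far as the arm can. A call is refused whole if a number of a shift passes 62.5 or a number of a turn 10.7, either way. A call with a gripper value outside its range is refused whole. The fingers move at their own pace and stop on an object; the grip force is fixed at half the most. Time passes only in rows, so rows that do not move let the fingers close. It gives the time, the measured TCP pose, the force and the opening at its end, in the units of the state.
- read_state(): the state, without advancing time (a new reading comes with each control period).
- get_image(name): name is "scene" or "top" or "wrist"; returns (picture, depth): 400x640x3 uint8, blue, green, red; 400x640 float32, mm along the optical axis (not along the pixel's ray), 0 where there is no reading.
- calibration(name): a dict with "K" (3x3 intrinsics, pixels), "D" ([k1, k2, p1, p2, k3] as OpenCV has them; the pictures are not rectified), "R" (3x3) and "t" (3): a world point X has camera coordinates R X + t. Camera axes: x right, y down, z forward; pixel columns grow to the right and rows downward; lengths in mm; the calibration is good to about 2 mm. A picture is of the moment at which its call begins: read the wrist's pose just before it. calibration takes no time and is no camera call; for the wrist camera it gives the pose at the moment of the call.
- finish_job(): hands the job in, once; it reports no verdict.
The state is a dict: "clock": time; "qpos": joint angles; "qd": joint speeds; "tau": joint torques, N m; "eef_pos": TCP position; "tool_rot": TCP orientation; "force": force on the tool from outside, world axes, zero at the start; "torque": the same for the moment, N m; "width": finger opening in mm.
Only numpy, scipy, OpenCV 4.12 (cv2) and the standard library are available. Lean on these libraries where they do the work, as an engineer would, in place of code of your own. Each camera call takes 0.05 s, during which the arm holds its last target.

## Working session

There is one attempt and no reset: what is moved stays moved. The work goes in short steps, Python scripts to look and compute and a tool call to move; the robot and the scene stay as the last step left them, time stands still between calls to the robot, and variables do not carry over. Pictures are saved under pics/ and viewed, and the job is handed in when it is done.

Besides the shell and the picture viewer there is one more tool, called after "Request:" as name([rows], argument=value, ...), one row to a line, values as JSON. play_rows: Moves the arm, as the interface text tells. Its arguments: {"type":"object","properties":{"targets":{"type":"array"}},"required":["targets"]}

```bash
mkdir -p pics
cat > h.py <<'E'
from cell import *
import numpy as np, cv2
def save(n,im): cv2.imwrite('pics/'+n+'.png',im)
def ray(c,u,v):
    K=np.array(c['K'],float);D=np.array(c['D'],float);R=np.array(c['R']);t=np.array(c['t'])
    p=cv2.undistortPoints(np.array([[[u,v]]],float),K,D)[0,0]
    d=R.T@np.array([p[0],p[1],1.]); o=-R.T@t
    return o,d
def onz(c,u,v,z):
    o,d=ray(c,u,v); return o+d*(z-o[2])/d[2]
def dep(c,u,v,depth):
    o,d=ray(c,u,v); return o+d*depth[int(v),int(u)]
def proj(c,X):
    R=np.array(c['R']);t=np.array(c['t'],float)
    r,_=cv2.Rodrigues(R)
    return cv2.projectPoints(np.array(X,float).reshape(-1,1,3),r,t,np.array(c['K'],float),np.array(c['D'],float))[0].reshape(-1,2)
E
python3 - <<'E'
from h import *
s=read_state(); print(s)
for n in ['scene','top','wrist']:
    im,d=get_image(n); save(n+'0',im); np.save('pics/'+n+'0.npy',d); c=calibration(n); print(n,c)
print(read_state()['clock'])
E
```

```text
{'clock': 0.0, 'qpos': array([ 1.26824508,  0.62934883,  0.03843598,  1.51837458, -0.02702324,
        0.99627707, -0.02000351]), 'qd': array([ 0.00163448,  0.00036746,  0.00037417, -0.00020376, -0.00133738,
        0.00116758,  0.00096241]), 'tau': array([-5.15023148e-04, -5.63412130e+01,  1.22610569e+00, -1.93450302e+01,
        1.09982575e-02,  1.05996570e-02,  6.32201193e-06]), 'eef_pos': array([ 152.33097249, -631.18858805,  194.58517341]), 'tool_rot': array([ 3.14159050e+00,  1.89026257e-03, -1.33405657e+00]), 'force': array([-0.27463937,  0.69770232,  0.29685433]), 'torque': array([-0.00318996,  0.00129455,  0.0291184 ]), 'width': 85.50896509127716}
scene {'K': array([[389.79398282,   0.        , 320.08579463],
       [  0.        , 389.79398282, 202.63967475],
       [  0.        ,   0.        ,   1.        ]]), 'D': array([-0.01247295,  0.        ,  0.        ,  0.        ,  0.        ]), 'R': array([[-0.58804059, -0.80882913, -0.00192294],
       [-0.60168242,  0.43902571, -0.66725909],
       [ 0.54054281, -0.39121843, -0.74482321]]), 't': array([265.31134431, 337.5828636 
[... 232 characters left out ...]
,  0.        ,  0.        ]), 'R': array([[-0.02732414, -0.9993973 , -0.02141094],
       [-0.99282003,  0.02962714, -0.11589056],
       [ 0.11645506,  0.0180906 , -0.99303119]]), 't': array([  -5.85219331,  501.77939845, 1159.68402244])}
wrist {'K': array([[317.13062327,   0.        , 323.31044762],
       [  0.        , 317.13062327, 205.43522935],
       [  0.        ,   0.        ,   1.        ]]), 'D': array([-0.03405074,  0.        ,  0.        ,  0.        ,  0.        ]), 'R': array([[ 0.23500106, -0.97199353, -0.00175584],
       [-0.93534021, -0.22662997,  0.27162022],
       [-0.26441102, -0.06218873, -0.96240292]]), 't': array([-649.22344784,  -35.61156071,  379.04380813])}
0.15
```

View pics/scene0.png

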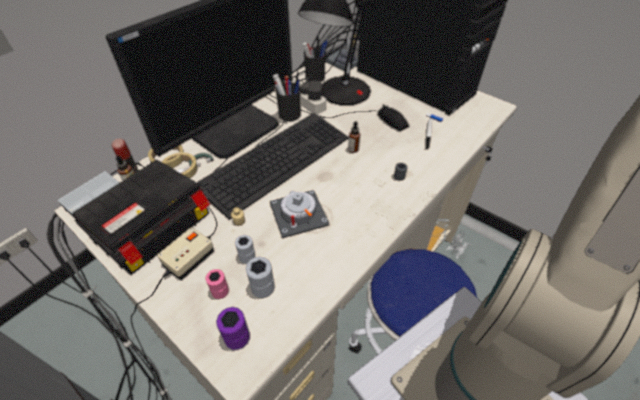

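View pics/top0.png

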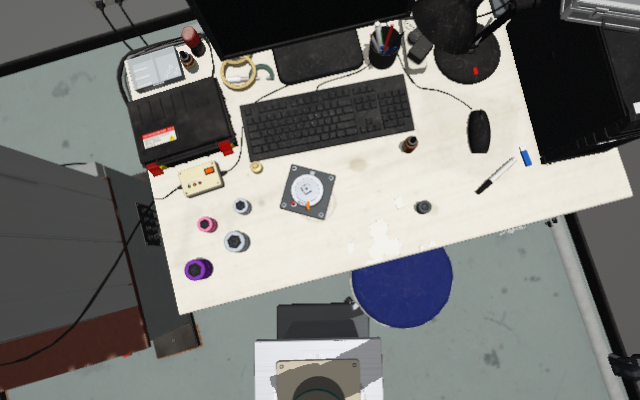

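View pics/wrist0.png

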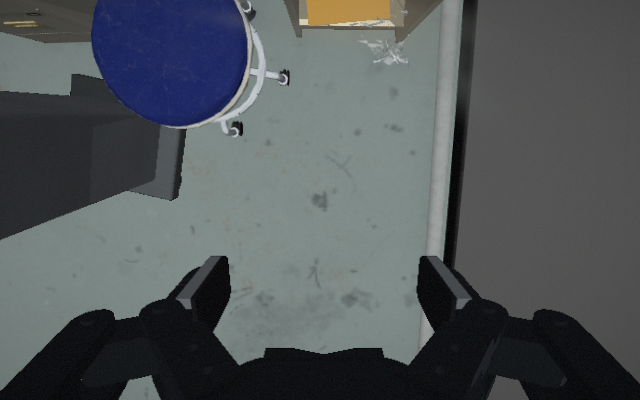

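The top view shows two bright sockets at (242,206) and (236,241). The smaller one, (242,206), should be the target. The tester is at (307,190), the dark socket at (423,207), the dropper at (409,145) and the weight at (256,167). Next I'll measure them.

Run:
```python
from h import *
im=cv2.imread('pics/top0.png'); d=np.load('pics/top0.npy')
c=calibration('top')
save('topz',cv2.resize(im[140:290,170:345],None,fx=4,fy=4,interpolation=cv2.INTER_CUBIC))
im2=cv2.imread('pics/scene0.png'); save('scenez',cv2.resize(im2[170:350,200:340],None,fx=4,fy=3.3,interpolation=cv2.INTER_CUBIC))
for n,u,v in [('small',242,206),('big',236,241),('dark',423,207),('weight',256,167),('drop',409,145),('drive',307,189),('stub',0,0),('purple',197,270),('pink',207,224)]:
    p=dep(c,u,v,d); print(n,p.round(1), onz(c,u,v,60).round(1))
for u in range(228,256,2): print(u,dep(c,u,206,d).round(0))
```

```text
small [485.8 173.7  62.4] [486.1 174.2  60. ]
big [400.  185.5  80.1] [400.7 189.6  60. ]
dark [ 472.4 -272.7   40. ] [ 470.5 -268.7   60. ]
weight [585.5 141.1  43.4] [582.3 138.5  60. ]
drop [ 625.5 -242.1   61.1] [ 625.8 -242.3   60. ]
drive [522.1  12.8  69.1] [523.4  13.2  60. ]
stub [1272.9 1087.5 -303.9] [1054.1  816.    60. ]
purple [333.6 279.4  80.4] [333.1 285.2  60. ]
pink [444.2 260.8  59.9] [444.2 260.8  60. ]
228 [493. 222.   1.]
230 [493. 216.   2.]
232 [493. 211.   2.]
234 [486. 193.  63.]
236 [487. 190.  57.]
238 [486. 184.  61.]
240 [486. 179.  58.]
242 [486. 174.  62.]
244 [486. 169.  59.]
246 [486. 164.  62.]
248 [486. 160.  58.]
250 [489. 160.  26.]
252 [492. 160.  -3.]
254 [492. 154.  -1.]
```

View pics/topz.png

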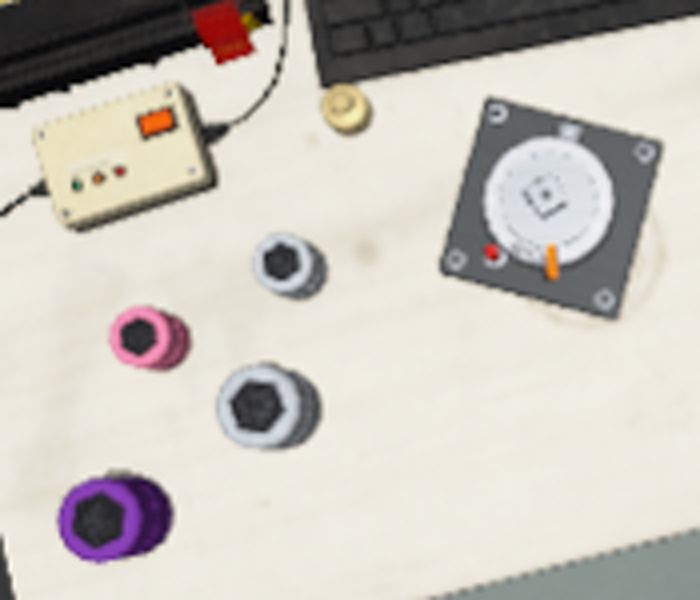

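View pics/scenez.png

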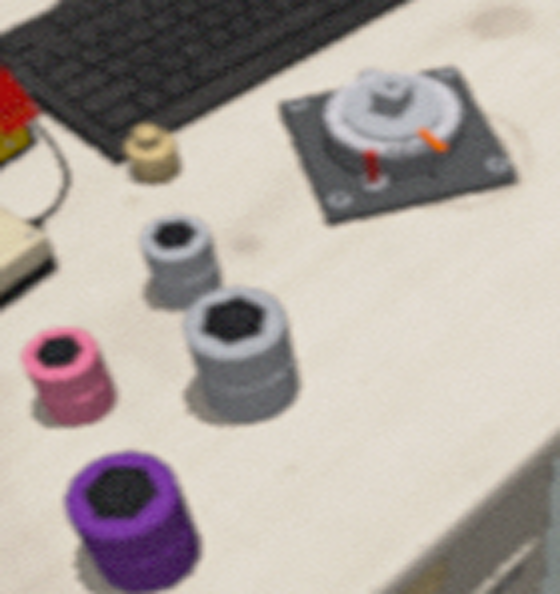

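The smaller bright socket has its top at about 60 mm and (486,175), which matches. I'll start moving there by way of a waypoint.

Request:
play_rows([
  {"slide": [-38,-45,0],"turn": [0,0,0],"hand": 85},
  {"slide": [-38,-45,0],"turn": [0,0,0],"hand": 85},
  {"slide": [-38,-45,0],"turn": [0,0,0],"hand": 85},
  {"slide": [-38,-45,0],"turn": [0,0,0],"hand": 85},
  {"slide": [-38,-45,0],"turn": [0,0,0],"hand": 85},
])

```text
clock: 0.78
eef_pos: [327.6, -392.7, 195.5]
tool_rot: [-3.141, 0.0, -1.334]
force: [1.4, 0.3, 0.5]
width: 84.7
```

Request:
play_rows([
  {"slide": [-38,-45,0],"turn": [0,0,0],"hand": 85},
  {"slide": [-38,-45,0],"turn": [0,0,0],"hand": 85},
  {"slide": [-38,-45,0],"turn": [0,0,0],"hand": 85},
  {"slide": [-55,-22,0],"turn": [0,0,0],"hand": 85},
  {"slide": [-55,-22,0],"turn": [0,0,0],"hand": 85},
])

```text
clock: 1.4
eef_pos: [448.4, -132.7, 195.4]
tool_rot: [-3.141, 0.0, -1.334]
force: [1.2, 0.9, 0.7]
width: 84.8
```

Request:
play_rows([
  {"slide": [-48,-12,0],"turn": [0,0,0],"hand": 85},
  {"slide": [-48,-12,0],"turn": [0,0,0],"hand": 85},
  {"slide": [-48,-12,0],"turn": [0,0,0],"hand": 85},
  {"slide": [0,0,0],"turn": [0,0,0],"hand": 85},
])

```text
clock: 1.9
eef_pos: [449.2, 18.2, 195.5]
tool_rot: [-3.141, 0.002, -1.326]
force: [0.4, -0.2, 0.9]
width: 84.6
```

Run:
```python
from h import *
s=read_state();c=calibration('wrist'); im,d=get_image('wrist'); save('wrist1',im);np.save('pics/wrist1.npy',d);np.save('pics/wrist1c.npy',c,allow_pickle=True)
print(s['eef_pos'],s['tool_rot'],s['qpos'],-c['R'].T@c['t'],c['R'][2])
```

```text
[449.21323577  18.16718744 195.51537685] [-3.14112814e+00  1.71995343e-03 -1.32605486e+00] [-0.06889349  0.34625155 -0.04292081  2.04985698  0.0188605   0.74563882
 -1.44917872] [516.1020226   34.45330437 374.07379853] [-0.26350929 -0.06391723 -0.96253698]
```

View pics/wrist1.png

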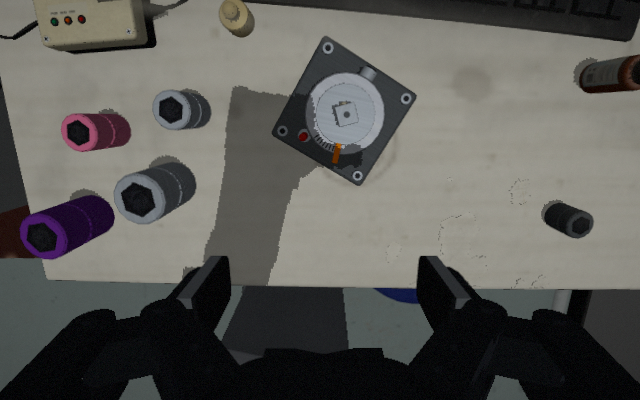

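The wrist view shows the tester at (346,110) with the drive square at (346,113), the pointer at (338,153) and the red post at (304,136). The small bright socket is at (172,110) and the dark socket at (568,219). Now a zoom for measurement.

Run:
```python
from h import *
im=cv2.imread('pics/wrist1.png');d=np.load('pics/wrist1.npy');c=np.load('pics/wrist1c.npy',allow_pickle=True).item()
save('w1t',cv2.resize(im[60:160,290:400],None,fx=6,fy=6,interpolation=cv2.INTER_CUBIC))
save('w1s',cv2.resize(im[80:140,140:220],None,fx=8,fy=8,interpolation=cv2.INTER_CUBIC))
hsv=cv2.cvtColor(im,cv2.COLOR_BGR2HSV)
def cen(m,name):
    n,l,st,ce=cv2.connectedComponentsWithStats(m.astype(np.uint8))
    for i in range(1,n):
        if st[i,4]>15: print(name,st[i],ce[i].round(1))
roi=np.zeros(im.shape[:2],bool); roi[60:200,270:420]=1
cen(roi&(hsv[...,1]>150)&(hsv[...,0]>8)&(hsv[...,0]<22),'orange')
cen(roi&(hsv[...,1]>150)&((hsv[...,0]<6)|(hsv[...,0]>174)),'red')
for u,v in [(346,113),(336,103),(320,100),(303,136),(368,73),(172,110)]: print(u,v,dep(c,u,v,d).round(1))
```

```text
orange [332 143   9  21 115] [336.1 153.2]
red [299 132   9   9  60] [302.8 136.3]
346 113 [524.   15.3  67.3]
336 103 [531.4  26.   45.5]
320 100 [530.3  42.   46.6]
303 136 [492.6  50.2  50.8]
368 73 [567.9   1.8  32.8]
172 110 [487.2 176.7  61.7]
```

View pics/w1t.png

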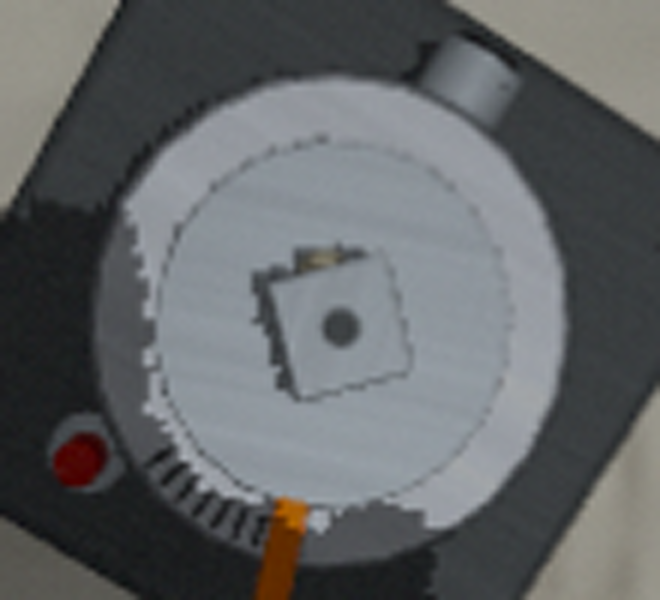

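View pics/w1s.png

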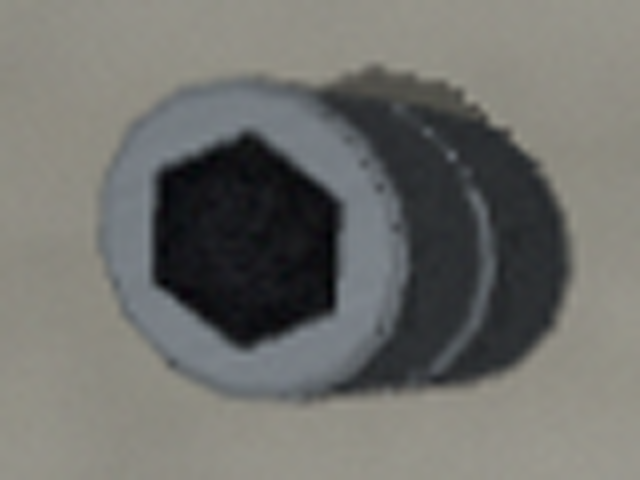

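```bash
cat > m1.py <<'E'
from h import *
c=np.load('pics/wrist1c.npy',allow_pickle=True).item()
def z6(x,y): return 290+(x+.5)/6-.5, 60+(y+.5)/6-.5
def z8(x,y): return 140+(x+.5)/8-.5, 80+(y+.5)/8-.5
cen=onz(c,*z6(341,327),67); print('drive hole',cen)
P=[onz(c,*z6(*p),67) for p in [(268,283),(385,252),(412,373),(298,400)]]
print('corner mean',np.mean(P,0))
for i in range(4):
    e=P[(i+1)%4]-P[i]; print(np.hypot(*e[:2]).round(1), (np.degrees(np.arctan2(e[1],e[0]))%90).round(1))
# disc: housing circle z=40: ext points
for nm,pts,z in [('house',[(95,320),(567,300),(335,75),(330,565)],40),('disc',[(158,330),(512,310),(330,142),(345,503)],45)]:
    Q=np.array([onz(c,*z6(*p),z) for p in pts]); print(nm,Q.round(1)[:,:2], Q.mean(0))
tip=onz(c,*z6(270,600),43); print('ptr',tip, np.hypot(*(tip-cen)[:2]))
po=onz(c,*z6(78,460),50); print('post',po,np.hypot(*(po-cen)[:2]))
a=np.arctan2(*(tip-cen)[1::-1]);b=np.arctan2(*(po-cen)[1::-1]); print('ang ptr, post deg',np.degrees([a,b]))
hx=onz(c,*z8(248,240),60); rim=onz(c,*z8(252,238),60); print('sock',hx,rim)
H=[onz(c,*z8(*p),60) for p in [(250,130),(342,203),(337,310),(248,345),(155,283),(157,175)]]
print('hex',np.mean(H,0))
for i in range(6):
    e=H[(i+1)%6]-H[i]; print(np.hypot(*e[:2]).round(1), (np.degrees(np.arctan2(e[1],e[0]))%60).round(1))
s=[(100,235),(405,240),(250,78),(255,398)]
Q=np.array([onz(c,*z8(*p),60) for p in s]);print(Q.round(1))
E
python3 m1.py
python3 - <<'E'
from h import *
c=calibration('top'); im=cv2.imread('pics/top0.png')
f=lambda x,y:(170+(x+.5)/4-.5,140+(y+.5)/4-.5)
print('top sock',onz(c,*f(283,263),60), 'drive',onz(c,*f(546,194),67),'tip',onz(c,*f(553,278),43),'post',onz(c,*f(491,252),50))
im=cv2.imread('pics/scene0.png');save('sz',cv2.resize(im[180:290,220:340],None,fx=5,fy=5,interpolation=cv2.INTER_CUBIC))
E
```

```text
drive hole [523.17596053  14.64576157  67.        ]
corner mean [523.10320203  14.66380811  67.        ]
18.6 28.4
18.7 28.5
18.3 27.2
18.3 29.5
house [[514.8  53.5]
 [537.4 -22.9]
 [562.2  24.3]
 [484.6   4.3]] [524.74884511  14.79386223  40.        ]
disc [[515.8  42.7]
 [533.3 -13.7]
 [551.4  22.5]
 [495.9   5. ]] [524.08719016  14.1489767   45.        ]
ptr [476.51679836  13.12429596  43.        ] 46.68396161058524
post [492.1967424   50.56029463  50.        ] 47.42958613238241
ang ptr, post deg [-178.1323565   130.78045315]
sock [487.1447049  178.87039924  60.        ] [487.48896891 178.42544325  60.        ]
hex [486.97349073 178.8390665   60.        ]
13.2 4.4
12.5 4.9
12.1 3.4
12.8 9.0
12.6 5.5
12.9 6.8
[[483.5 196.5  60. ]
 [491.6 160.3  60. ]
 [505.6 181.   60. ]
 [468.8 175.7  60. ]]
top sock [487.73214018 178.17037945  60.        ] drive [524.64067676  14.99308276  67.        ] tip [475.24037117  13.07901123  43.        ] post [491.85010353  50.75323518  50.        ]
```

View pics/sz.png

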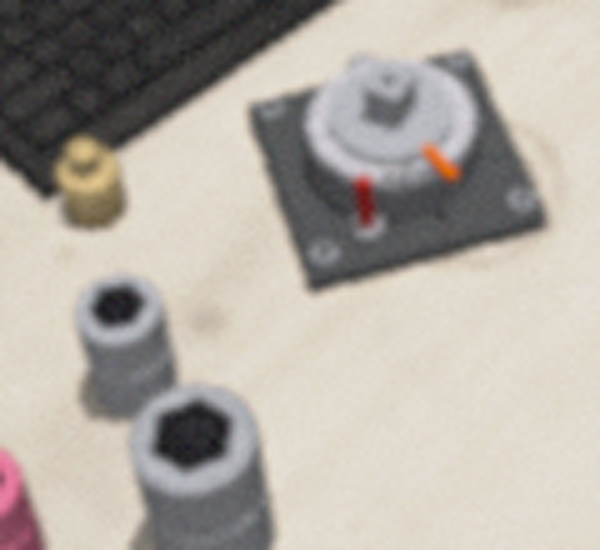

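Both cameras agree:
- **Socket:** axis at (487.4,178.5).
- **Drive:** axis at (523.5,14.8), flats at 28.5° mod 90.
- **Pointer and post:** the pointer is at about 182° and the post at 131°.

I'll move above the socket.

Request:
play_rows([
  {"slide": [-49,-25,0],"turn": [0,0,0],"hand": 85},
  {"slide": [-49,-25,0],"turn": [0,0,0],"hand": 85},
  {"slide": [-48,-25,0],"turn": [0,0,0],"hand": 85},
  {"slide": [0,0,50],"turn": [0,0,10],"hand": 85},
  {"slide": [0,0,10],"turn": [0,0,0],"hand": 85},
])

```text
clock: 2.58
eef_pos: [486.0, 171.0, 133.0]
tool_rot: [3.136, -0.003, -1.508]
force: [0.2, -0.8, 0.3]
width: 84.9
```

```bash
cat > go.py <<'E'
from h import *
import sys
s=read_state(); x,y,z=map(float,sys.argv[1:4]); p=s['eef_pos']; yaw=s['tool_rot'][2]
d=np.array([x,y,z])-p; 
print(p.round(2),s['tool_rot'].round(4),'deg yaw',np.degrees(yaw).round(2),'q7',s['qpos'][6].round(3),'F',s['force'].round(2),'T',s['torque'].round(3),s['width'])
from scipy.spatial.transform import Rotation as Ro
print('slide',(Ro.from_euler('xyz',s['tool_rot']).as_matrix().T@d).round(2))
E
python3 go.py 487.4 178.5 25
python3 - <<'E'
from h import *
im,d=get_image('wrist');save('w2',im)
E
```

```text
[485.99 170.96 133.05] [ 3.1358 -0.0033 -1.5081] deg yaw -86.41 q7 -1.914 F [ 0.19 -0.76  0.25] T [-0.07  -0.005  0.081] 84.94957289901905
slide [ -7.79  -2.5  108.01]
```

View pics/w2.png

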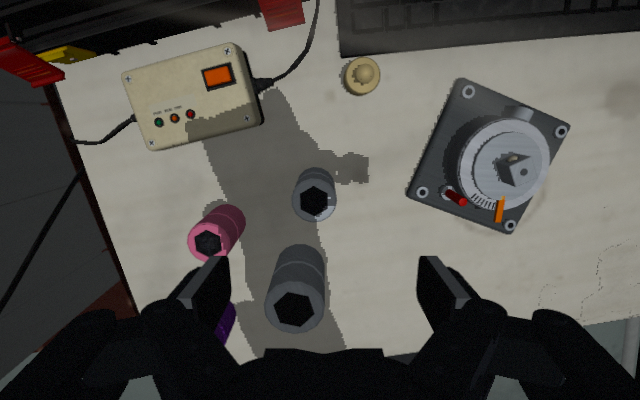

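The socket is at (314,200), between the finger pads as planned, and the pink and big sockets stand clear of the fingers. I'll let the arm settle, then check again.

Request:
play_rows([
  {"slide": [-5,-2,0],"turn": [0,0,0],"hand": 85},
  {"slide": [0,0,0],"turn": [0,0,0],"hand": 85},
])

```text
clock: 2.88
eef_pos: [491.1, 178.6, 137.0]
tool_rot: [-3.139, 0.001, -1.508]
force: [-0.3, -0.5, 0.1]
width: 84.9
```

```bash
python3 go.py 487.4 178.5 25
```

```text
[491.15 178.6  136.98] [-3.1387e+00  1.2000e-03 -1.5083e+00] deg yaw -86.42 q7 -1.922 F [-0.28 -0.51  0.08] T [ 0.003 -0.009 -0.008] 84.91126933336271
slide [-1.0000e-02  4.0700e+00  1.1197e+02]
```

Request:
play_rows([
  {"slide": [0,4,40],"turn": [0,0,0],"hand": 85},
  {"slide": [0,0,40],"turn": [0,0,0],"hand": 85},
  {"slide": [0,0,22],"turn": [0,0,0],"hand": 85},
  {"slide": [0,0,0],"turn": [0,0,0],"hand": 85},
])

```text
clock: 3.38
eef_pos: [485.4, 177.7, 33.2]
tool_rot: [3.14, -0.0, -1.508]
force: [0.4, -0.7, -0.2]
width: 85.4
```

```bash
python3 go.py 487.4 178.5 25
python3 - <<'E'
from h import *
im,d=get_image('wrist');save('w3',im)
E
```

```text
[485.42 177.67  33.21] [ 3.1402e+00 -5.0000e-04 -1.5084e+00] deg yaw -86.43 q7 -1.932 F [ 0.36 -0.72 -0.18] T [-0.028 -0.042  0.01 ] 85.39523720470572
slide [-0.71 -2.04  8.21]
```

View pics/w3.png

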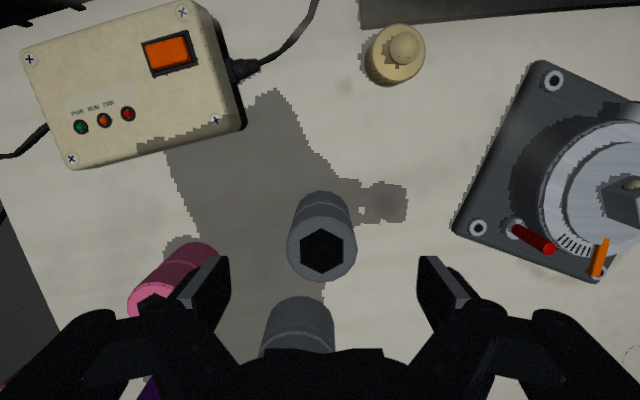

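Request:
play_rows([
  {"slide": [-0.5,-1,8],"turn": [0,0,0],"hand": 85},
  {"slide": [0,0,0],"turn": [0,0,0],"hand": 85},
  {"slide": [0,0,0],"turn": [0,0,0],"hand": 85},
])

```text
clock: 3.8
eef_pos: [487.0, 178.9, 26.0]
tool_rot: [-3.141, 0.0, -1.508]
force: [-0.2, 0.6, 0.5]
width: 84.9
```

```bash
python3 go.py 487.4 178.5 25;python3 go.py 487.4 178.5 25
python3 - <<'E'
from h import *
im,d=get_image('wrist');save('w4',im); c=calibration('wrist')
save('w4z',cv2.resize(im[180:330,230:430],None,fx=4,fy=4,interpolation=cv2.INTER_CUBIC)); np.save('pics/w4c.npy',c,allow_pickle=True)
E
python3 go.py 487.4 178.5 25
```

```text
[487.01 178.86  26.04] [-3.1407e+00  3.0000e-04 -1.5085e+00] deg yaw -86.43 q7 -1.933 F [-0.2   0.64  0.47] T [ 0.006 -0.048  0.036] 84.93711543903451
slide [ 0.38 -0.37  1.04]
[487.01 178.86  26.04] [-3.1407e+00  3.0000e-04 -1.5085e+00] deg yaw -86.43 q7 -1.933 F [-0.2   0.64  0.47] T [ 0.006 -0.048  0.036] 84.93711543903451
slide [ 0.38 -0.37  1.04]
[486.97 178.85  25.96] [-3.1408e+00  2.0000e-04 -1.5085e+00] deg yaw -86.43 q7 -1.933 F [0.37 0.12 0.38] T [0.007 0.017 0.035] 85.06861442066962
slide [ 0.37 -0.41  0.96]
```

View pics/w4z.png

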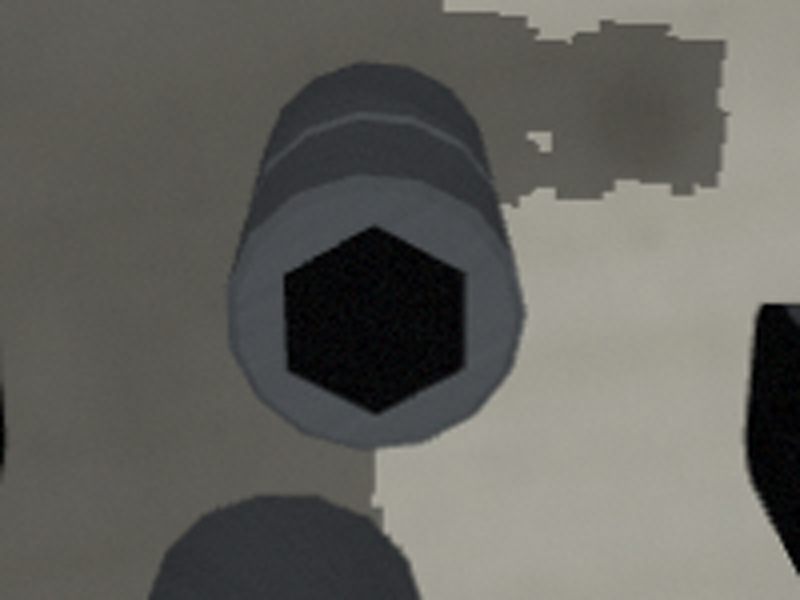

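Run:
```python
from h import *
c=np.load('pics/w4c.npy',allow_pickle=True).item()
f=lambda x,y:(230+(x+.5)/4-.5,180+(y+.5)/4-.5)
print(onz(c,*f(376,319),60))
H=[onz(c,*f(*p),60) for p in [(376,226),(465,274),(465,368),(377,413),(288,369),(285,275)]]
print(np.mean(H,0))
for i in range(6):
    e=H[(i+1)%6]-H[i]; print(np.hypot(*e[:2]).round(1), (np.degrees(np.arctan2(e[1],e[0]))%60).round(1))
print([onz(c,*f(*p),60).round(1) for p in [(228,313),(525,315),(376,175),(376,449)]])
```

```text
[487.21239571 178.59940418  60.        ]
[486.81218831 178.57418866  60.        ]
12.7 3.6
12.8 4.7
12.8 3.4
12.8 4.7
12.8 4.1
12.9 3.5
[array([486.9, 197. ,  60. ]), array([488.9, 160.1,  60. ]), array([506.1, 179.8,  60. ]), array([469. , 177.4,  60. ])]
```

Socket centre measured at (487.2,178.6) and TCP at (487.0,178.85), so they're aligned. Closing.

Request:
play_rows([
  {"slide": [0,0,0],"turn": [0,0,0],"hand": 30},
  {"slide": [0,0,0],"turn": [0,0,0],"hand": 30},
  {"slide": [0,0,0],"turn": [0,0,0],"hand": 30},
  {"slide": [0,0,0],"turn": [0,0,0],"hand": 30},
  {"slide": [0,0,0],"turn": [0,0,0],"hand": 30},
])

```text
clock: 4.47
eef_pos: [486.7, 178.7, 25.5]
tool_rot: [3.142, -0.0, -1.509]
force: [-0.0, -0.7, 0.6]
width: 30.1
```

Request:
play_rows([
  {"slide": [0,0,0],"turn": [0,0,0],"hand": 30},
  {"slide": [0,0,0],"turn": [0,0,0],"hand": 30},
  {"slide": [0,0,-10],"turn": [0,0,0],"hand": 30},
  {"slide": [0,0,0],"turn": [0,0,0],"hand": 30},
  {"slide": [0,0,0],"turn": [0,0,0],"hand": 30},
])

```text
clock: 5.1
eef_pos: [486.9, 178.8, 35.8]
tool_rot: [-3.141, 0.0, -1.509]
force: [-0.0, -0.0, 0.3]
width: 30.1
```

```bash
python3 go.py 487.4 178.5 25
python3 - <<'E'
from h import *
c=calibration('wrist');im,d=get_image('wrist');save('w5',im); 
save('w5z',cv2.resize(im[180:330,230:430],None,fx=4,fy=4,interpolation=cv2.INTER_CUBIC)); np.save('pics/w5c.npy',c,allow_pickle=True)
E
```

```text
[486.86 178.77  35.79] [-3.1410e+00  2.0000e-04 -1.5086e+00] deg yaw -86.44 q7 -1.932 F [-0.02 -0.03  0.35] T [-0.018  0.067 -0.045] 30.05359267238133
slide [ 0.31 -0.52 10.79]
```

View pics/w5z.png

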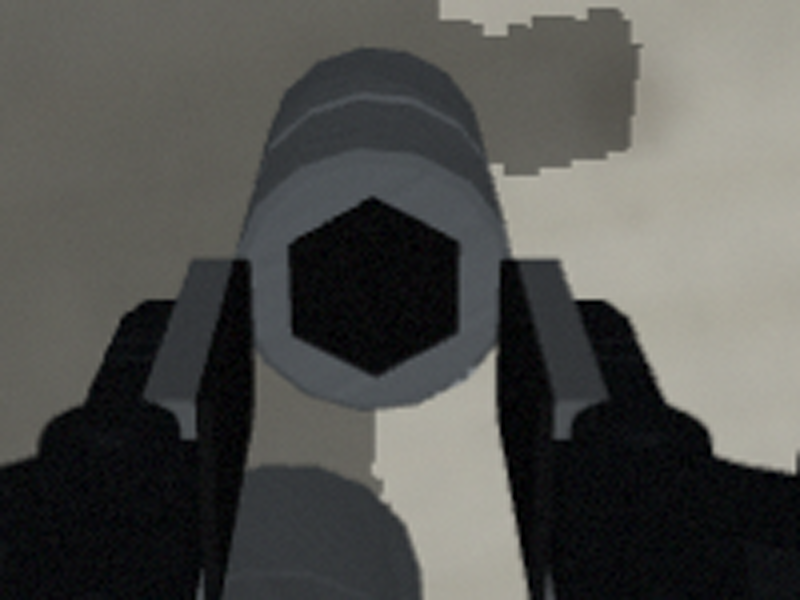

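The opening reads 30.1 mm, which is my commanded value and less than the 38 mm socket. So I may not have it gripped. I'll look before moving on.

Run:
```python
from h import *
im,d=get_image('scene');save('s5',im); 
save('s5z',cv2.resize(im[170:310,170:330],None,fx=5,fy=4,interpolation=cv2.INTER_CUBIC))
im=cv2.imread('pics/w5.png')
dd=get_image('wrist')[1]; c=calibration('wrist')
for u,v in [(323,251),(323,222),(298,270),(283,253),(276,268),(290,262),(355,262),(362,262),(370,270)]: print(u,v,dep(c,u,v,dd).round(1))
```

```text
323 251 [487.1 178.8  59.8]
323 222 [503.3 179.8  60.4]
298 270 [475.6 191.4  60.7]
283 253 [496.4 197.   85.4]
276 268 [496.2 198.   99.7]
290 262 [491.3 193.9  83.5]
355 262 [489.  163.5  74.9]
362 262 [498.6 163.3  94.6]
370 270 [498.3 160.9 100.8]
```

View pics/s5z.png

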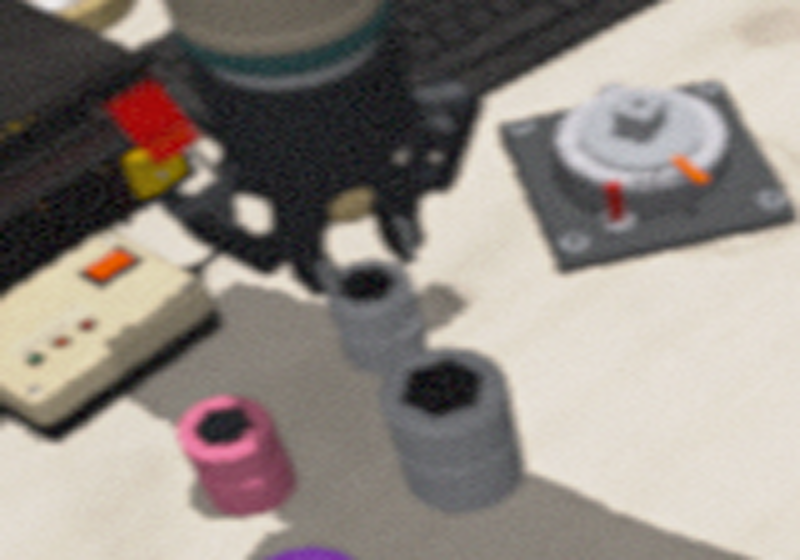

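View pics/w5.png

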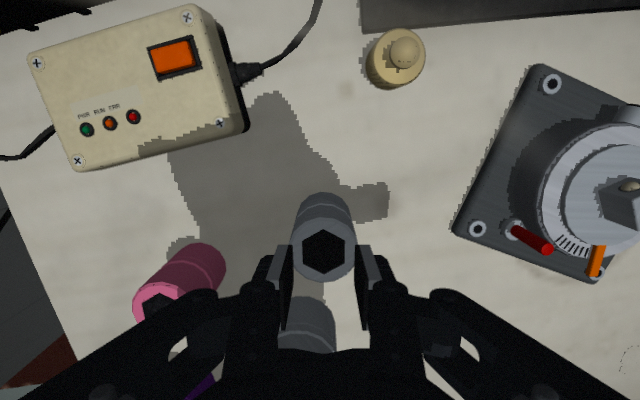

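The fingers closed above the socket: the pads read z ≈ 75–100 while the TCP is reported at z = 36. So the real finger ends are well behind the stated TCP. I'll measure where they are.

Run:
```python
from h import *
im,dd=get_image('wrist'); c=calibration('wrist'); s=read_state()
from scipy.spatial.transform import Rotation as Ro
R=Ro.from_euler('xyz',s['tool_rot']).as_matrix(); p=s['eef_pos']
for (u0,u1,v0,v1) in [(270,294,243,330),(354,385,243,330)]:
    L=[]
    for v in range(v0,v1):
        for u in range(u0,u1):
            if 40<dd[v,u]: 
                X=dep(c,u,v,dd)
                if X[2]>62.5 and X[2]<140: L.append(np.r_[u,v,X,R.T@(X-p)])
    L=np.array(L); i=np.argsort(L[:,4])[:200:20]; print(len(L)); print(L[i].round(1)); print('tool y range',np.percentile(L[:,6],[1,50,99]))
```

```text
1658
[[293.  266.  483.4 193.4  71.6 -14.9   2.3 -36.2]
 [293.  278.  478.2 192.9  74.3 -14.8   7.4 -38.9]
 [279.  245.  496.1 200.   76.2 -20.7 -10.8 -40.8]
 [292.  273.  482.6 193.3  77.5 -14.8   3.1 -42.1]
 [285.  247.  496.  196.9  78.  -17.7 -10.6 -42.6]
 [277.  247.  496.1 200.6  78.7 -21.3 -10.8 -43.3]
 [288.  247.  496.7 195.4  79.4 -16.1 -11.2 -44. ]
 [282.  248.  496.4 198.1  80.2 -18.8 -11.  -44.8]
 [291.  267.  487.6 193.6  81.2 -14.8  -1.9 -45.7]
 [285.  250.  496.3 196.5  82.  -17.2 -10.8 -46.6]]
tool y range [-17.05588392  -8.78973273  10.53572681]
2076
[[354.  273.  481.4 163.   71.5  15.3   6.2 -36.1]
 [354.  282.  477.8 162.9  74.2  15.2   9.7 -38.8]
 [362.  245.  498.4 161.1  75.8  18.2 -10.7 -40.4]
 [355.  272.  484.9 163.3  77.2  15.2   2.7 -41.8]
 [366.  247.  498.4 159.5  78.1  19.8 -10.6 -42.7]
 [355.  285.  478.9 163.   79.   15.2   8.6 -43.6]
 [375.  255.  495.3 155.2  79.5  23.9  -7.2 -44.1]
 [356.  262.  491.5 163.8  80.2  15.2  -4.  -44.8]
 [356.  269.  488.3 163.5  80.9  15.2  -0.8 -45.5]
 [364.  249.  498.7 160.9  81.2  18.5 -11.  -45.8]]
tool y range [-17.26499553 -10.18061805  10.17245393]
```

The measured finger ends are about 36 mm short of the reported TCP along the tool, while x and y are fine. I'll trust the depth picture, grip with TCP at z ≈ −7 (tips at about 30), and watch the force.

Request:
play_rows([
  {"slide": [0,0,0],"turn": [0,0,0],"hand": 70},
  {"slide": [0,0,0],"turn": [0,0,0],"hand": 70},
  {"slide": [0,0,0],"turn": [0,0,0],"hand": 70},
  {"slide": [0,0,0],"turn": [0,0,0],"hand": 70},
])

```text
clock: 5.8
eef_pos: [486.7, 178.7, 35.5]
tool_rot: [3.142, -0.0, -1.509]
force: [0.4, -0.7, -1.0]
width: 69.9
```

Request:
play_rows([
  {"slide": [0,0,10],"turn": [0,0,0],"hand": 70},
  {"slide": [0,0,10],"turn": [0,0,0],"hand": 70},
  {"slide": [0,0,0],"turn": [0,0,0],"hand": 70},
])

```text
clock: 6.18
eef_pos: [485.7, 178.4, 14.3]
tool_rot: [3.139, -0.001, -1.508]
force: [-0.7, 0.0, 0.2]
width: 70.0
```

```bash
python3 go.py 487.4 178.6 -7
python3 - <<'E'
from h import *
im,d=get_image('wrist');save('w6',im)
E
```

```text
[485.71 178.38  14.31] [ 3.1393e+00 -7.0000e-04 -1.5085e+00] deg yaw -86.43 q7 -1.933 F [-0.68  0.05  0.17] T [-0.03   0.059 -0.03 ] 70.01310690586507
slide [-0.13 -1.74 21.31]
```

View pics/w6.png

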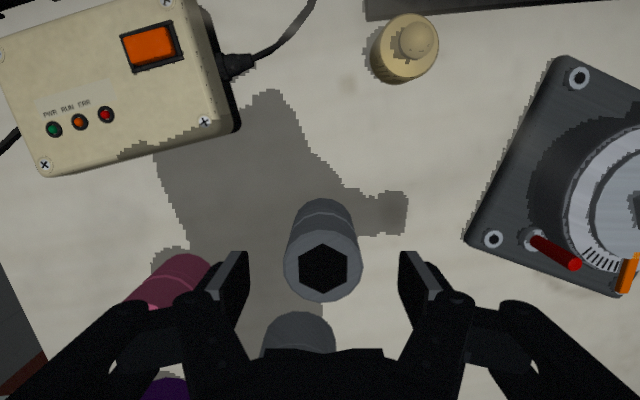

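The socket (323,265) is centred between the open pads and its neighbours are clear. Continuing down.

Request:
play_rows([
  {"slide": [0,0,10],"turn": [0,0,0],"hand": 70},
  {"slide": [0,0,11],"turn": [0,0,0],"hand": 70},
  {"slide": [0,0,0],"turn": [0,0,0],"hand": 70},
  {"slide": [0,0,0],"turn": [0,0,0],"hand": 60},
])

```text
clock: 6.72
eef_pos: [486.6, 178.7, -5.6]
tool_rot: [3.141, -0.0, -1.509]
force: [0.7, 0.0, 0.6]
width: 60.0
```

Request:
play_rows([
  {"slide": [0,0,0],"turn": [0,0,0],"hand": 25},
  {"slide": [0,0,0],"turn": [0,0,0],"hand": 25},
  {"slide": [0,0,0],"turn": [0,0,0],"hand": 25},
  {"slide": [0,0,0],"turn": [0,0,0],"hand": 25},
  {"slide": [0,0,0],"turn": [0,0,0],"hand": 25},
])

```text
clock: 7.35
eef_pos: [486.9, 178.9, -4.9]
tool_rot: [-3.141, 0.0, -1.508]
force: [-0.6, 0.5, 6.3]
width: 36.7
```

```bash
python3 go.py 487.4 178.6 -7
python3 - <<'E'
from h import *
c=calibration('wrist');im,dd=get_image('wrist');save('w7',im); s=read_state()
from scipy.spatial.transform import Rotation as Ro
R=Ro.from_euler('xyz',s['tool_rot']).as_matrix(); p=s['eef_pos']
for u,v in [(323,265),(323,285)]: print(dep(c,u,v,dd))
E
```

```text
[486.92 178.9   -4.95] [-3.1409e+00  3.0000e-04 -1.5085e+00] deg yaw -86.43 q7 -1.935 F [-0.61  0.51  6.27] T [-0.081  0.208  0.021] 36.66255264082484
slide [ 0.33 -0.46  2.05]
[499.53867794 179.68236067  60.29502682]
[491.08035291 179.15267861  60.87783446]
```

View pics/w7.png

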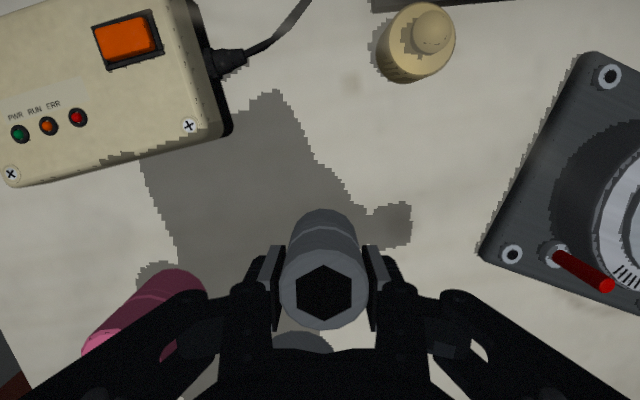

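Gripped now (36.7 mm, pads either side of the socket). Lifting.

Request:
play_rows([
  {"slide": [0,0,-10],"turn": [0,0,0],"hand": 20},
  {"slide": [0,0,-30],"turn": [0,0,0],"hand": 20},
  {"slide": [0,0,-40],"turn": [0,0,0],"hand": 20},
  {"slide": [0,0,-20],"turn": [0,0,0],"hand": 20},
  {"slide": [0,0,0],"turn": [0,0,0],"hand": 20},
])

```text
clock: 8.02
eef_pos: [487.6, 179.0, 95.9]
tool_rot: [-3.139, 0.001, -1.509]
force: [-0.2, 0.4, -3.6]
width: 36.7
```

Request:
play_rows([
  {"slide": [0,0,0],"turn": [0,0,0],"hand": 20},
  {"slide": [0,0,0],"turn": [0,0,0],"hand": 20},
])

```text
clock: 8.28
eef_pos: [485.7, 178.3, 93.3]
tool_rot: [3.139, -0.001, -1.509]
force: [1.2, 0.7, -3.3]
width: 36.6
```

```bash
python3 go.py 523.5 14.8 95
python3 - <<'E'
from h import *
c=calibration('wrist');im,dd=get_image('wrist');save('w8',im); s=read_state(); np.save('pics/w8c.npy',c,allow_pickle=True)
save('w8z',cv2.resize(im[190:350,240:400],None,fx=3.75,fy=3.75,interpolation=cv2.INTER_CUBIC))
from scipy.spatial.transform import Rotation as Ro
R=Ro.from_euler('xyz',s['tool_rot']).as_matrix(); p=s['eef_pos']
L=[]
for u in range(290,356,2):
  for v in range(215,325,2):
    X=dep(c,u,v,dd)
    if dd[v,u]>0: L.append(R.T@(X-p))
L=np.array(L); m=abs(L[:,2]-np.median(L[:,2]))<4
print('median tool z of top',np.median(L[:,2]))
im,d=get_image('top');save('t8',im);save('t8z',cv2.resize(im[130:280,170:345],None,fx=4,fy=4,interpolation=cv2.INTER_CUBIC))
E
```

```text
[485.68 178.31  93.32] [ 3.1392e+00 -9.0000e-04 -1.5085e+00] deg yaw -86.43 q7 -1.929 F [ 1.18  0.7  -3.31] T [-0.025  0.045 -0.013] 36.61225407580137
slide [165.55 -27.57  -1.6 ]
median tool z of top -64.54996153251619
```

View pics/w8z.png

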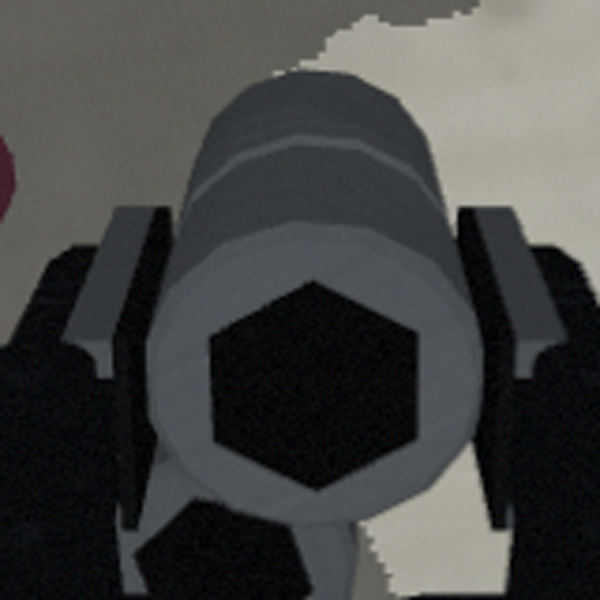

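View pics/t8z.png

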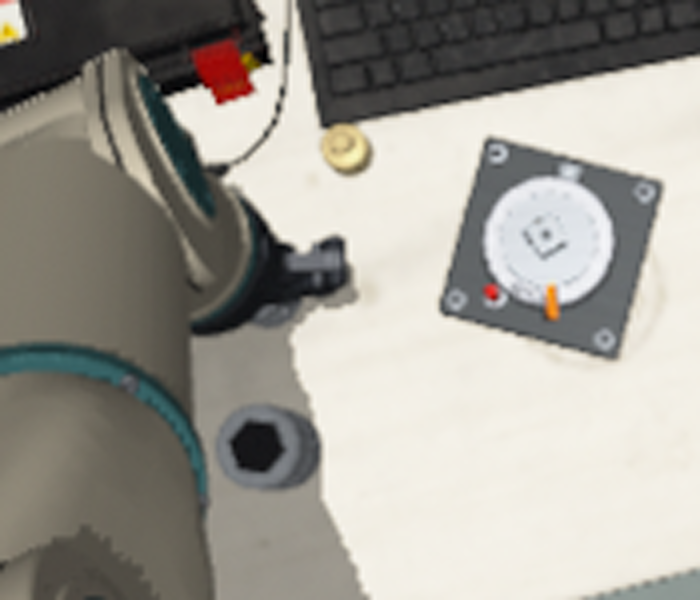

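```bash
cat > sock.py <<'E'
from h import *
from scipy.spatial.transform import Rotation as Ro
def sockoff(tag):
    s=read_state(); c=calibration('wrist'); im,dd=get_image('wrist'); save(tag,im)
    g=cv2.cvtColor(im,cv2.COLOR_BGR2GRAY); m=(g<30).astype(np.uint8)
    m[:, :270]=0; m[:,380:]=0; m[:250]=0; m[330:]=0
    m=cv2.morphologyEx(m,cv2.MORPH_OPEN,np.ones((3,3)))
    n,l,st,ce=cv2.connectedComponentsWithStats(m)
    k=l[292,323]; 
    cn=max(cv2.findContours((l==k).astype(np.uint8),cv2.RETR_EXTERNAL,cv2.CHAIN_APPROX_NONE)[0],key=cv2.contourArea)
    R=Ro.from_euler('xyz',s['tool_rot']).as_matrix(); p=s['eef_pos']
    ap=cv2.approxPolyDP(cn,3,True)[:,0,:]
    W=np.array([onz(c,u,v,p[2]+64.8) for u,v in cn[:,0,:]])
    T=(W-p)@R
    (cx,cy),r=cv2.minEnclosingCircle(T[:,:2].astype(np.float32))
    M=cv2.moments(T[:,:2].astype(np.float32).reshape(-1,1,2))
    print('area',st[k,4],'hex tool xy',np.array([M['m10']/M['m00'],M['m01']/M['m00']]).round(2),'circ',round(cx,2),round(cy,2),r, 'sides',len(ap))
    A=np.array([onz(c,u,v,p[2]+64.8) for u,v in ap]); A=(A-p)@R
    for i in range(len(A)):
        e=A[(i+1)%len(A)]-A[i]; print(np.hypot(*e[:2]).round(1),(np.degrees(np.arctan2(e[1],e[0]))%60).round(1),end=' | ')
    print(p,s['tool_rot'])
E
python3 -c "
from sock import *
sockoff('w9')"
```

```text
area 2271 hex tool xy [0.09 0.13] circ 0.05 0.18 12.525981903076172 sides 6
11.8 28.3 | 12.4 29.5 | 13.3 25.7 | 11.7 27.7 | 12.4 28.6 | 12.9 26.3 | [486.01220386 178.45723447  93.55488482] [ 3.13977770e+00 -6.25547807e-04 -1.50856282e+00]
```

The socket sits at (0.1, 0.15) mm in the tool frame and is upright. I'll move part of the way, then re-measure the drive from the wrist.

Request:
play_rows([
  {"slide": [40,-5,-15],"turn": [0,0,0],"hand": 20},
  {"slide": [40,20,-15],"turn": [0,0,0],"hand": 20},
  {"slide": [20,20,0],"turn": [0,0,0],"hand": 20},
  {"slide": [0,0,0],"turn": [0,0,0],"hand": 20},
  {"slide": [0,0,0],"turn": [0,0,0],"hand": 20},
])

```text
clock: 9.05
eef_pos: [458.6, 77.3, 124.5]
tool_rot: [-3.141, 0.001, -1.508]
force: [0.6, 0.2, -3.8]
width: 36.3
```

Request:
play_rows([
  {"slide": [0,0,0],"turn": [0,0,0],"hand": 20},
  {"slide": [0,0,0],"turn": [0,0,0],"hand": 20},
  {"slide": [0,0,0],"turn": [0,0,0],"hand": 20},
  {"slide": [0,0,0],"turn": [0,0,0],"hand": 20},
])

```text
clock: 9.55
eef_pos: [458.0, 76.9, 124.5]
tool_rot: [3.142, -0.0, -1.508]
force: [0.7, -0.2, -3.3]
width: 36.2
```

```bash
python3 go.py 523.2 15 95
python3 - <<'E'
from h import *
c=calibration('wrist');im,dd=get_image('wrist');save('w10',im); s=read_state(); np.save('pics/w10c.npy',c,allow_pickle=True);np.save('pics/w10d.npy',dd)
E
python3 go.py 523.2 15 95
```

```text
[457.98  76.89 124.47] [ 3.1416 -0.     -1.5083] deg yaw -86.42 q7 -1.763 F [ 0.66 -0.22 -3.33] T [-0.047  0.018 -0.01 ] 36.205243044650096
slide [ 65.84 -61.22  29.47]
[458.    76.82 124.5 ] [-3.1416 -0.     -1.5084] deg yaw -86.42 q7 -1.763 F [-0.72 -0.28 -2.49] T [-0.033  0.022 -0.007] 36.20887435368318
slide [ 65.77 -61.22  29.5 ]
```

View pics/w10.png

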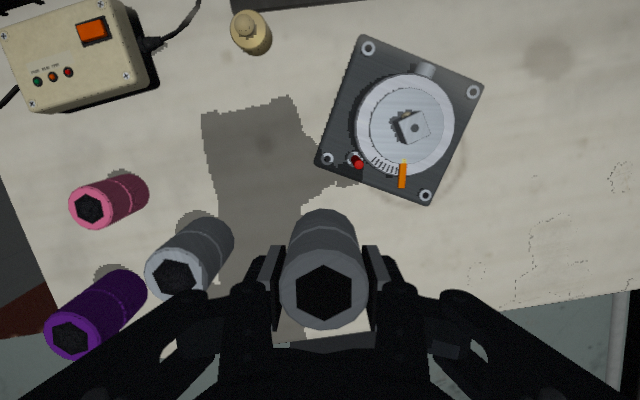

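Run:
```python
from h import *
im=cv2.imread('pics/w10.png')
save('w10z',cv2.resize(im[90:165,370:445],None,fx=8,fy=8,interpolation=cv2.INTER_CUBIC))
save('w10y',cv2.resize(im[60:215,330:490],None,fx=3.75,fy=3.75,interpolation=cv2.INTER_CUBIC))
```

```text
(no output)
```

View pics/w10z.png

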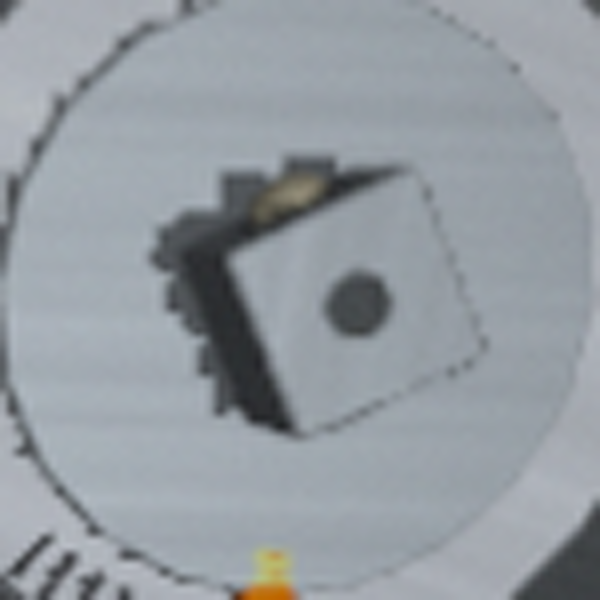

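View pics/w10y.png

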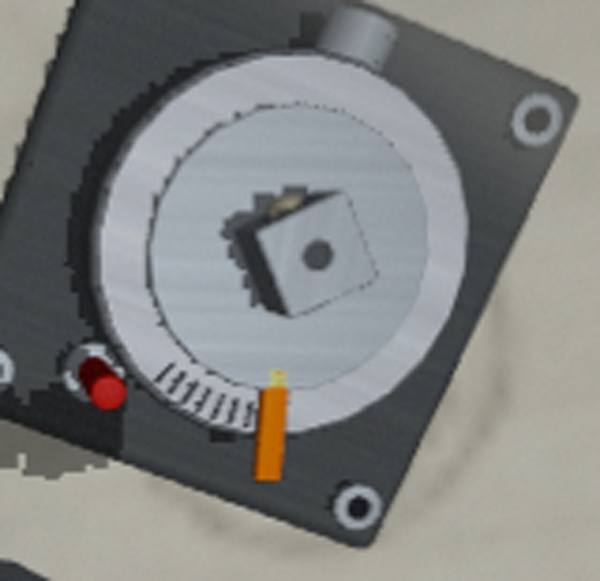

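Run:
```python
from h import *
c=np.load('pics/w10c.npy',allow_pickle=True).item()
z=lambda x,y:(370+(x+.5)/8-.5,90+(y+.5)/8-.5)
w=lambda x,y:(330+(x+.5)/3.75-.5,60+(y+.5)/3.75-.5)
cen=onz(c,*z(358,303),67)
P=[onz(c,*z(*p),67) for p in [(232,255),(410,168),(488,348),(300,437)]]
print(cen,np.mean(P,0))
for i in range(4):
    e=P[(i+1)%4]-P[i]; print(np.hypot(*e[:2]).round(1), (np.degrees(np.arctan2(e[1],e[0]))%90).round(1))
pts=[(96,245),(468,245),(285,50),(285,433)]
Q=np.array([onz(c,*w(*p),40) for p in pts]);print(Q.round(1),Q.mean(0))
pts=[(149,250),(429,245),(290,102),(290,390)]
Q=np.array([onz(c,*w(*p),45) for p in pts]);print(Q.round(1),Q.mean(0))
tip=onz(c,*w(268,480),43);po=onz(c,*w(107,392),50)
for q in (tip,po): print(q,np.hypot(*(q-cen)[:2]),np.degrees(np.arctan2(*(q-cen)[1::-1])))
```

```text
[523.22313464  14.7190793   67.        ] [523.22743672  14.75844186  67.        ]
17.3 29.8
17.9 31.6
18.6 29.5
17.8 27.7
[[521.6  55.1  40. ]
 [527.  -25.2  40. ]
 [563.4  19.4  40. ]
 [483.5   9.1  40. ]] [523.88010353  14.58315905  40.        ]
[[521.4  44.3  45. ]
 [526.4 -14.9  45. ]
 [552.8  18.3  45. ]
 [493.8  10.6  45. ]] [523.61744117  14.57800066  45.        ]
[473.18204002  12.30360343  43.        ] 50.09935802431078 -177.23648658896113
[491.52979538  51.00128184  50.        ] 48.175366884421756 131.1379611313599
```

The drive is at (523.2,14.7) with flats at about 29°. The pointer is at 182.8° with a tip radius of 50.1 mm, which matches, and the post is at 131°. Moving over the drive.

Request:
play_rows([
  {"slide": [33,-31,10],"turn": [0,0,0],"hand": 20},
  {"slide": [33,-30,10],"turn": [0,0,0],"hand": 20},
  {"slide": [0,0,10],"turn": [0,0,-9],"hand": 20},
  {"slide": [0,0,10],"turn": [0,0,-9],"hand": 20},
  {"slide": [0,0,0],"turn": [0,0,0],"hand": 20},
])

```text
clock: 10.22
eef_pos: [522.2, 14.4, 83.8]
tool_rot: [3.14, 0.001, -1.196]
force: [-0.4, 0.0, -3.7]
width: 36.4
```

Request:
play_rows([
  {"slide": [0,0,0],"turn": [0,0,0],"hand": 20},
  {"slide": [0,0,0],"turn": [0,0,0],"hand": 20},
  {"slide": [0,0,0],"turn": [0,0,0],"hand": 20},
])

```text
clock: 10.6
eef_pos: [523.2, 14.8, 84.9]
tool_rot: [-3.141, -0.0, -1.195]
force: [-0.0, 0.1, -3.6]
width: 36.7
```

```bash
python3 go.py 523.3 14.8 65
python3 -c "
from h import *
im,d=get_image('wrist');save('w11',im)
im,d=get_image('scene');save('s11',cv2.resize(im[150:270,220:380],None,fx=5,fy=5,interpolation=cv2.INTER_CUBIC))"
```

```text
[523.17  14.83  84.91] [-3.1409e+00 -4.0000e-04 -1.1948e+00] deg yaw -68.45 q7 -1.405 F [-0.02  0.14 -3.56] T [-0.01  -0.005  0.008] 36.70066665546304
slide [ 0.07 -0.1  19.91]
```

View pics/w11.png

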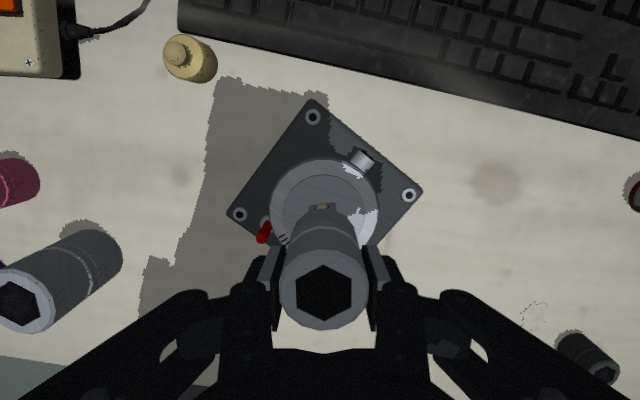

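View pics/s11.png

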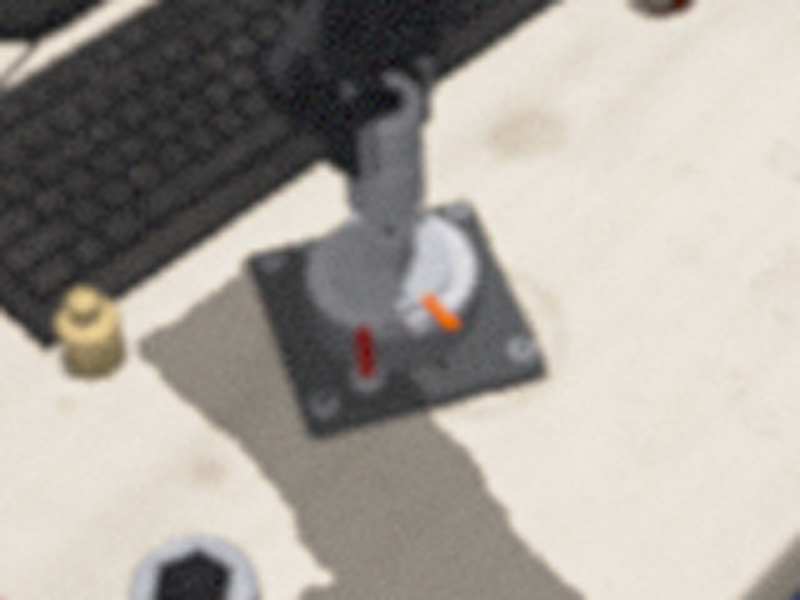

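The socket hangs upright over the drive with about 22 mm of gap, and the fingers are well clear of the post and disc. Descending, then feeling for contact.

Request:
play_rows([
  {"slide": [0,0,8],"turn": [0,0,0],"hand": 20},
  {"slide": [0,0,8],"turn": [0,0,0],"hand": 20},
  {"slide": [0,0,2],"turn": [0,0,0],"hand": 20},
  {"slide": [0,0,0],"turn": [0,0,0],"hand": 20},
  {"slide": [0,0,0],"turn": [0,0,0],"hand": 20},
])

```text
clock: 11.32
eef_pos: [523.1, 14.7, 66.6]
tool_rot: [-3.141, -0.0, -1.194]
force: [0.1, -0.0, -3.9]
width: 36.6
```

Request:
play_rows([
  {"slide": [0,0,1],"turn": [0,0,0],"hand": 20},
  {"slide": [0,0,1],"turn": [0,0,0],"hand": 20},
  {"slide": [0,0,1],"turn": [0,0,0],"hand": 20},
  {"slide": [0,0,0],"turn": [0,0,0],"hand": 20},
])

```text
clock: 11.82
eef_pos: [522.9, 14.6, 63.5]
tool_rot: [3.141, 0.0, -1.194]
force: [-0.2, 0.0, -3.7]
width: 36.6
```

```bash
python3 go.py 523.3 14.8 62
```

```text
[522.86  14.62  63.45] [ 3.1414  0.     -1.1945] deg yaw -68.44 q7 -1.412 F [-0.25  0.   -3.67] T [ 0.043  0.021 -0.015] 36.635868508924105
slide [-0.01 -0.47  1.45]
```

Request:
play_rows([
  {"slide": [0,0,1],"turn": [0,0,0],"hand": 20},
  {"slide": [0,0,0],"turn": [0,0,0],"hand": 20},
])

```text
clock: 12.08
eef_pos: [522.9, 14.7, 62.4]
tool_rot: [3.141, 0.0, -1.194]
force: [-0.6, -0.7, -4.3]
width: 36.7
```

Request:
play_rows([
  {"slide": [0,0,0.7],"turn": [0,0,0],"hand": 20},
  {"slide": [0,0,0],"turn": [0,0,0],"hand": 20},
])

```text
clock: 12.32
eef_pos: [523.0, 14.7, 61.9]
tool_rot: [-3.141, -0.0, -1.194]
force: [0.0, 0.4, -2.1]
width: 36.7
```

Request:
play_rows([
  {"slide": [0,0,0.7],"turn": [0,0,0],"hand": 20},
  {"slide": [0,0,0],"turn": [0,0,0],"hand": 20},
])

```text
clock: 12.58
eef_pos: [523.2, 14.7, 61.6]
tool_rot: [-3.141, -0.0, -1.194]
force: [-0.9, 0.5, 4.0]
width: 36.4
```

Contact felt at TCP z ≈ 62 with a push of about 7–8 N, as predicted. Now turning slowly anticlockwise to feel for the square.

Request:
play_rows([
  {"slide": [0,0,0],"turn": [0,0,-3],"hand": 20},
  {"slide": [0,0,0],"turn": [0,0,-3],"hand": 20},
  {"slide": [0,0,0],"turn": [0,0,0],"hand": 20},
])

```text
clock: 12.95
eef_pos: [523.7, 14.8, 61.6]
tool_rot: [-3.14, -0.0, -1.087]
force: [-0.8, 1.3, 5.1]
width: 36.6
```

Request:
play_rows([
  {"slide": [0,0,0],"turn": [0,0,-3],"hand": 20},
  {"slide": [0,0,0],"turn": [0,0,0],"hand": 20},
])

```text
clock: 13.2
eef_pos: [523.8, 14.8, 61.7]
tool_rot: [-3.14, -0.001, -1.035]
force: [-0.6, 1.0, 6.2]
width: 36.5
```

```bash
python3 go.py 523.3 14.8 62
```

```text
[523.8   14.83  61.66] [-3.1399e+00 -6.0000e-04 -1.0349e+00] deg yaw -59.29 q7 -1.305 F [-0.56  0.99  6.2 ] T [0.06  0.158 0.028] 36.46315936488794
slide [-0.23  0.44 -0.34]
```

Request:
play_rows([
  {"slide": [0,0.3,0],"turn": [0,0,-3],"hand": 20},
  {"slide": [0,0,0],"turn": [0,0,-3],"hand": 20},
  {"slide": [0,0,0],"turn": [0,0,0],"hand": 20},
])

```text
clock: 13.58
eef_pos: [523.8, 14.8, 61.7]
tool_rot: [-3.139, -0.001, -0.93]
force: [-1.1, 0.1, 5.7]
width: 36.4
```

Request:
play_rows([
  {"slide": [0,0,0],"turn": [0,0,-3],"hand": 20},
  {"slide": [0,0,0],"turn": [0,0,-3],"hand": 20},
  {"slide": [0,0,0],"turn": [0,0,0],"hand": 20},
])

```text
clock: 13.95
eef_pos: [523.9, 14.8, 61.7]
tool_rot: [-3.139, -0.001, -0.825]
force: [0.2, 0.6, 5.3]
width: 36.8
```

Request:
play_rows([
  {"slide": [0,0,0],"turn": [0,0,-3],"hand": 20},
  {"slide": [0,0,0],"turn": [0,0,-3],"hand": 20},
  {"slide": [0,0,0],"turn": [0,0,0],"hand": 20},
])

```text
clock: 14.32
eef_pos: [523.9, 14.8, 61.7]
tool_rot: [-3.139, -0.001, -0.721]
force: [-0.5, -0.1, 6.1]
width: 36.3
```

```bash
python3 go.py 523.3 14.8 62
```

```text
[523.88  14.84  61.73] [-3.1395e+00 -1.4000e-03 -7.2070e-01] deg yaw -41.29 q7 -1.089 F [-0.46 -0.06  6.1 ] T [ 0.094  0.089 -0.012] 36.25668933346995
slide [-0.41  0.41 -0.27]
```

Request:
play_rows([
  {"slide": [-0.4,0.4,0],"turn": [0,0,-3],"hand": 20},
  {"slide": [0,0,0],"turn": [0,0,0],"hand": 20},
])

```text
clock: 14.58
eef_pos: [523.6, 14.8, 61.7]
tool_rot: [-3.139, -0.002, -0.669]
force: [0.3, -0.3, 5.0]
width: 36.5
```

Request:
play_rows([
  {"slide": [0,0,0],"turn": [0,0,-3],"hand": 20},
  {"slide": [0,0,0],"turn": [0,0,0],"hand": 20},
])

```text
clock: 14.82
eef_pos: [523.4, 14.8, 61.7]
tool_rot: [-3.14, -0.002, -0.616]
force: [1.3, -0.0, 5.9]
width: 36.6
```

Request:
play_rows([
  {"slide": [0,0,0],"turn": [0,0,-3],"hand": 20},
  {"slide": [0,0,0],"turn": [0,0,0],"hand": 20},
])

```text
clock: 15.08
eef_pos: [523.3, 14.8, 61.6]
tool_rot: [-3.14, -0.002, -0.564]
force: [0.2, 0.6, 5.2]
width: 36.7
```

Request:
play_rows([
  {"slide": [0,0,0],"turn": [0,0,-3],"hand": 20},
  {"slide": [0,0,0],"turn": [0,0,0],"hand": 20},
])

```text
clock: 15.32
eef_pos: [523.2, 14.7, 61.6]
tool_rot: [-3.14, -0.002, -0.512]
force: [0.6, -0.2, 6.7]
width: 36.5
```

```bash
python3 go.py 523.3 14.8 62
```

```text
[523.2   14.72  61.59] [-3.140e+00 -1.600e-03 -5.119e-01] deg yaw -29.33 q7 -0.944 F [ 0.62 -0.21  6.69] T [ 0.095 -0.069  0.003] 36.47911255218937
slide [ 0.04 -0.12 -0.41]
```

Request:
play_rows([
  {"slide": [0,0,0],"turn": [0,0,-3],"hand": 20},
  {"slide": [0,0,0],"turn": [0,0,0],"hand": 20},
])

```text
clock: 15.58
eef_pos: [523.0, 14.7, 61.5]
tool_rot: [-3.14, -0.001, -0.46]
force: [0.5, 1.3, 5.2]
width: 36.2
```

Request:
play_rows([
  {"slide": [0,0,0],"turn": [0,0,-3],"hand": 20},
  {"slide": [0,0,0],"turn": [0,0,0],"hand": 20},
])

```text
clock: 15.82
eef_pos: [522.9, 14.6, 61.4]
tool_rot: [-3.141, -0.001, -0.408]
force: [1.0, 0.7, 5.6]
width: 36.7
```

Request:
play_rows([
  {"slide": [0,0,0],"turn": [0,0,-3],"hand": 20},
  {"slide": [0,0,0],"turn": [0,0,0],"hand": 20},
])

```text
clock: 16.08
eef_pos: [522.6, 14.4, 61.2]
tool_rot: [-3.141, -0.001, -0.356]
force: [0.8, -0.5, 4.5]
width: 36.3
```

Request:
play_rows([
  {"slide": [0,0,0],"turn": [0,0,-3],"hand": 20},
  {"slide": [0,0,0],"turn": [0,0,0],"hand": 20},
])

```text
clock: 16.32
eef_pos: [522.3, 14.3, 61.1]
tool_rot: [-3.141, -0.0, -0.304]
force: [1.2, -0.3, 4.0]
width: 36.3
```

Request:
play_rows([
  {"slide": [0,0,0],"turn": [0,0,-3],"hand": 20},
  {"slide": [0,0,0],"turn": [0,0,0],"hand": 20},
])

```text
clock: 16.58
eef_pos: [522.1, 14.3, 61.1]
tool_rot: [3.142, 0.0, -0.251]
force: [1.0, -1.0, 4.1]
width: 36.5
```

```bash
python3 go.py 523.3 14.8 62
```

```text
[522.08  14.31  61.13] [ 3.1415e+00  1.0000e-04 -2.5120e-01] deg yaw -14.39 q7 -0.759 F [ 1.02 -1.    4.14] T [-0.258 -0.333 -0.025] 36.45685727939924
slide [ 1.06 -0.78 -0.87]
```

Request:
play_rows([
  {"slide": [1,-0.8,0],"turn": [0,0,0],"hand": 20},
  {"slide": [0,0,0],"turn": [0,0,0],"hand": 20},
])

```text
clock: 16.82
eef_pos: [522.8, 14.9, 60.8]
tool_rot: [3.141, 0.001, -0.252]
force: [-0.1, -1.9, 1.1]
width: 36.4
```

```bash
python3 go.py 523.3 14.8 62; python3 -c "
from h import *
im,d=get_image('wrist');save('w12',im)"
```

```text
[522.76  14.9   60.75] [ 3.1411e+00  1.0000e-03 -2.5190e-01] deg yaw -14.43 q7 -0.76 F [-0.11 -1.88  1.06] T [-0.186 -0.157  0.025] 36.43201585361895
slide [ 0.54 -0.04 -1.25]
```

View pics/w12.png

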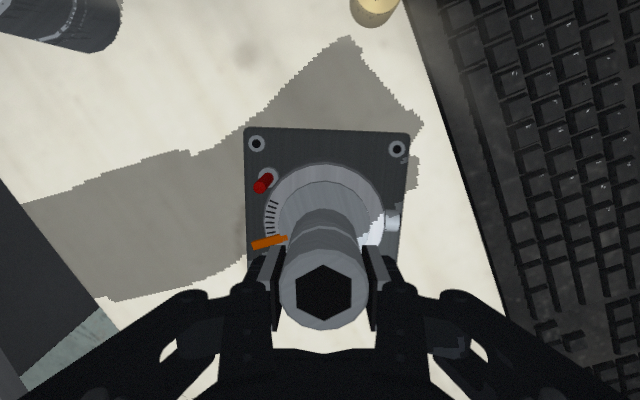

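The height dropped to 60.75 and the force is easing, so the chamfer seems to be starting to catch. I'll keep turning with a little more feed.

Request:
play_rows([
  {"slide": [0.3,0,0.3],"turn": [0,0,-3],"hand": 20},
  {"slide": [0,0,0],"turn": [0,0,0],"hand": 20},
])

```text
clock: 17.12
eef_pos: [523.0, 14.9, 60.5]
tool_rot: [3.141, 0.001, -0.2]
force: [0.9, -0.8, 1.1]
width: 36.4
```

Request:
play_rows([
  {"slide": [0.3,0,0.3],"turn": [0,0,-2],"hand": 20},
  {"slide": [0,0,0],"turn": [0,0,0],"hand": 20},
])

```text
clock: 17.38
eef_pos: [523.1, 14.8, 60.0]
tool_rot: [3.141, 0.002, -0.164]
force: [-0.6, -0.6, -2.1]
width: 36.4
```

```bash
python3 go.py 523.3 14.8 62
```

```text
[523.05  14.75  59.98] [ 3.1412e+00  1.6000e-03 -1.6430e-01] deg yaw -9.41 q7 -0.697 F [-0.64 -0.58 -2.07] T [-0.124  0.125 -0.005] 36.360607301727455
slide [ 0.23 -0.09 -2.02]
```

Request:
play_rows([
  {"slide": [0.2,0,1],"turn": [0,0,0],"hand": 20},
  {"slide": [0,0,0],"turn": [0,0,0],"hand": 20},
])

```text
clock: 17.62
eef_pos: [523.2, 14.7, 59.0]
tool_rot: [3.141, 0.002, -0.165]
force: [-1.0, 0.1, -4.7]
width: 36.4
```

Request:
play_rows([
  {"slide": [0,0,1],"turn": [0,0,0],"hand": 20},
  {"slide": [0,0,0],"turn": [0,0,0],"hand": 20},
])

```text
clock: 17.88
eef_pos: [523.2, 14.7, 58.3]
tool_rot: [3.141, 0.001, -0.165]
force: [-2.5, -0.4, -3.1]
width: 36.4
```

```bash
python3 go.py 523.3 14.8 62
```

```text
[523.23  14.74  58.25] [ 3.141e+00  1.400e-03 -1.646e-01] deg yaw -9.43 q7 -0.699 F [-2.47 -0.43 -3.09] T [-0.05   0.7    0.102] 36.4418024537873
slide [ 0.06 -0.07 -3.75]
```

It's 3.7 mm below first contact, so it's entering the square. The moments say to turn a little more anticlockwise.

Request:
play_rows([
  {"slide": [-0.3,0,0],"turn": [0,0,-3],"hand": 20},
  {"slide": [0,0,0.7],"turn": [0,0,0],"hand": 20},
  {"slide": [0,0,0],"turn": [0,0,0],"hand": 20},
])

```text
clock: 18.25
eef_pos: [523.5, 14.7, 57.7]
tool_rot: [3.141, 0.001, -0.113]
force: [-3.1, -0.1, -4.0]
width: 36.6
```

```bash
python3 go.py 523.3 14.8 62
```

```text
[523.45  14.71  57.65] [ 3.1414e+00  6.0000e-04 -1.1260e-01] deg yaw -6.45 q7 -0.662 F [-3.13 -0.15 -3.96] T [-0.151  0.7    0.059] 36.62183501591677
slide [-0.17 -0.07 -4.35]
```

Request:
play_rows([
  {"slide": [-0.5,0,1],"turn": [0,0,0],"hand": 20},
  {"slide": [0,0,0],"turn": [0,0,0],"hand": 20},
])

```text
clock: 18.5
eef_pos: [523.3, 14.9, 56.8]
tool_rot: [3.142, -0.0, -0.112]
force: [-2.3, -1.2, -4.7]
width: 36.5
```

Request:
play_rows([
  {"slide": [0,0,1],"turn": [0,0,-1],"hand": 20},
  {"slide": [0,0,0],"turn": [0,0,0],"hand": 20},
])

```text
clock: 18.75
eef_pos: [523.4, 14.8, 55.8]
tool_rot: [-3.142, -0.0, -0.095]
force: [-1.7, -1.7, -3.6]
width: 36.3
```

```bash
python3 go.py 523.3 14.8 62
```

```text
[523.43  14.85  55.78] [-3.1416e+00 -3.0000e-04 -9.4700e-02] deg yaw -5.42 q7 -0.652 F [-1.67 -1.67 -3.56] T [-0.236  0.44   0.044] 36.29886823123914
slide [-0.12  0.06 -6.22]
```

Request:
play_rows([
  {"slide": [-0.3,0.2,1],"turn": [0,0,0],"hand": 20},
  {"slide": [0,0,1],"turn": [0,0,0],"hand": 20},
  {"slide": [0,0,0],"turn": [0,0,0],"hand": 20},
])

```text
clock: 19.12
eef_pos: [523.3, 14.9, 53.8]
tool_rot: [-3.141, -0.001, -0.095]
force: [-0.6, -0.5, -3.5]
width: 36.3
```

```bash
python3 go.py 523.3 14.8 62
```

```text
[523.3   14.91  53.81] [-3.1413e+00 -6.0000e-04 -9.4800e-02] deg yaw -5.43 q7 -0.655 F [-0.56 -0.48 -3.5 ] T [-0.144  0.304  0.071] 36.33829649696585
slide [ 0.01  0.11 -8.19]
```

Request:
play_rows([
  {"slide": [0,0,1],"turn": [0,0,0],"hand": 20},
  {"slide": [0,0,0],"turn": [0,0,0],"hand": 20},
])

```text
clock: 19.38
eef_pos: [523.4, 14.9, 53.0]
tool_rot: [-3.141, -0.001, -0.095]
force: [-1.8, -0.6, -1.7]
width: 36.1
```

Request:
play_rows([
  {"slide": [0,0,1],"turn": [0,0,0],"hand": 20},
  {"slide": [0,0,0],"turn": [0,0,0],"hand": 20},
])

```text
clock: 19.62
eef_pos: [523.5, 14.9, 52.2]
tool_rot: [-3.141, -0.001, -0.095]
force: [-0.7, -0.6, 2.0]
width: 36.4
```

Request:
play_rows([
  {"slide": [0,0,0.7],"turn": [0,0,0],"hand": 20},
  {"slide": [0,0,0],"turn": [0,0,0],"hand": 20},
])

```text
clock: 19.88
eef_pos: [523.6, 15.0, 51.7]
tool_rot: [-3.141, -0.001, -0.095]
force: [-2.0, -1.1, 4.7]
width: 36.4
```

```bash
python3 go.py 523.3 14.8 62
```

```text
[523.58  14.95  51.67] [-3.1414e+00 -1.4000e-03 -9.4600e-02] deg yaw -5.42 q7 -0.657 F [-2.01 -1.12  4.72] T [-0.075  0.357  0.047] 36.37597774760636
slide [ -0.25   0.18 -10.33]
```

The ball is met at about 10 mm of drop, as expected. I'll push in small steps for the click.

Request:
play_rows([
  {"slide": [-0.3,0.2,0.6],"turn": [0,0,0],"hand": 20},
  {"slide": [0,0,0],"turn": [0,0,0],"hand": 20},
])

```text
clock: 20.12
eef_pos: [523.6, 14.9, 51.3]
tool_rot: [-3.141, -0.002, -0.094]
force: [-1.4, -0.1, 5.7]
width: 36.4
```

Request:
play_rows([
  {"slide": [0,0,0.6],"turn": [0,0,0],"hand": 20},
  {"slide": [0,0,0],"turn": [0,0,0],"hand": 20},
])

```text
clock: 20.38
eef_pos: [523.6, 14.9, 50.7]
tool_rot: [-3.141, -0.002, -0.094]
force: [-1.4, 0.2, 5.0]
width: 36.5
```

```bash
python3 go.py 523.3 14.8 62
```

```text
[523.65  14.92  50.71] [-3.1411e+00 -2.2000e-03 -9.4400e-02] deg yaw -5.41 q7 -0.659 F [-1.39  0.2   5.04] T [-0.081  0.305  0.074] 36.53092605065971
slide [ -0.31   0.14 -11.29]
```

Request:
play_rows([
  {"slide": [-0.2,0.1,0.7],"turn": [0,0,0],"hand": 20},
  {"slide": [0,0,0],"turn": [0,0,0],"hand": 20},
])

```text
clock: 20.62
eef_pos: [523.6, 14.9, 49.8]
tool_rot: [-3.141, -0.002, -0.094]
force: [-0.5, -0.7, 3.8]
width: 36.3
```

Request:
play_rows([
  {"slide": [0,0,0.7],"turn": [0,0,0],"hand": 20},
  {"slide": [0,0,0],"turn": [0,0,0],"hand": 20},
])

```text
clock: 20.88
eef_pos: [523.5, 14.9, 48.5]
tool_rot: [-3.141, -0.002, -0.095]
force: [2.1, 0.1, -0.6]
width: 36.3
```

Request:
play_rows([
  {"slide": [0,0,0.7],"turn": [0,0,0],"hand": 20},
  {"slide": [0,0,0],"turn": [0,0,0],"hand": 20},
])

```text
clock: 21.12
eef_pos: [523.4, 15.0, 47.7]
tool_rot: [-3.141, -0.002, -0.095]
force: [3.3, 1.3, -2.3]
width: 36.3
```

Request:
play_rows([
  {"slide": [0,0,0.7],"turn": [0,0,0],"hand": 20},
  {"slide": [0,0,0],"turn": [0,0,0],"hand": 20},
])

```text
clock: 21.38
eef_pos: [523.3, 14.9, 47.1]
tool_rot: [-3.141, -0.002, -0.095]
force: [4.2, 1.9, -4.5]
width: 36.7
```

```bash
python3 go.py 523.3 14.8 62
```

```text
[523.35  14.94  47.07] [-3.1406e+00 -1.5000e-03 -9.4600e-02] deg yaw -5.42 q7 -0.662 F [ 4.25  1.9  -4.48] T [ 0.33  -1.161  0.121] 36.73965184125479
slide [-1.000e-02  1.300e-01 -1.493e+01]
```

The ball is over the edge and pressing on the inner face, with a sideways force along its 29° direction. I'll give way sideways and keep going down.

Request:
play_rows([
  {"slide": [0.4,-0.2,1],"turn": [0,0,0],"hand": 20},
  {"slide": [0,0,0],"turn": [0,0,0],"hand": 20},
])

```text
clock: 21.62
eef_pos: [523.3, 14.9, 46.1]
tool_rot: [-3.141, -0.001, -0.095]
force: [5.0, 2.1, -2.0]
width: 36.8
```

Request:
play_rows([
  {"slide": [0.1,-0.1,1],"turn": [0,0,0],"hand": 20},
  {"slide": [0,0,0],"turn": [0,0,0],"hand": 20},
])

```text
clock: 21.88
eef_pos: [523.2, 15.0, 44.7]
tool_rot: [-3.141, -0.0, -0.095]
force: [4.9, 1.2, -6.3]
width: 36.5
```

```bash
python3 go.py 523.3 14.8 62
```

```text
[523.18  14.96  44.67] [-3.141e+00 -3.000e-04 -9.470e-02] deg yaw -5.43 q7 -0.664 F [ 4.88  1.2  -6.32] T [ 0.406 -1.308  0.135] 36.529811181032365
slide [  0.14   0.13 -17.33]
```

Request:
play_rows([
  {"slide": [0.2,-0.1,1],"turn": [0,0,0],"hand": 20},
  {"slide": [0,0,0],"turn": [0,0,0],"hand": 20},
])

```text
clock: 22.12
eef_pos: [523.1, 14.9, 43.3]
tool_rot: [-3.141, 0.0, -0.095]
force: [6.8, 1.9, -11.2]
width: 36.4
```

Request:
play_rows([
  {"slide": [0,0,1],"turn": [0,0,0],"hand": 20},
  {"slide": [0,0,0],"turn": [0,0,0],"hand": 20},
])

```text
clock: 22.38
eef_pos: [522.7, 14.7, 42.1]
tool_rot: [-3.142, 0.001, -0.095]
force: [5.7, 2.1, -7.9]
width: 36.5
```

Request:
play_rows([
  {"slide": [0,0,1],"turn": [0,0,0],"hand": 20},
  {"slide": [0,0,0],"turn": [0,0,0],"hand": 20},
])

```text
clock: 22.62
eef_pos: [522.5, 14.6, 41.5]
tool_rot: [3.141, 0.001, -0.095]
force: [4.5, 0.9, -8.3]
width: 36.4
```

```bash
python3 go.py 523.3 14.8 62
```

```text
[522.54  14.63  41.46] [ 3.1414e+00  1.4000e-03 -9.5100e-02] deg yaw -5.45 q7 -0.667 F [ 4.47  0.94 -8.27] T [ 0.332 -1.127  0.06 ] 36.35501187378344
slide [  0.72  -0.24 -20.54]
```

Request:
play_rows([
  {"slide": [0.4,-0.1,0.8],"turn": [0,0,0],"hand": 20},
  {"slide": [0,0,0],"turn": [0,0,0],"hand": 20},
])

```text
clock: 22.88
eef_pos: [522.7, 14.6, 41.1]
tool_rot: [3.141, 0.002, -0.095]
force: [2.3, 0.2, -6.5]
width: 36.2
```

Request:
play_rows([
  {"slide": [0.2,0,0.6],"turn": [0,0,0],"hand": 20},
  {"slide": [0,0,0],"turn": [0,0,0],"hand": 20},
])

```text
clock: 23.12
eef_pos: [522.8, 14.6, 40.6]
tool_rot: [3.141, 0.002, -0.095]
force: [1.5, 1.1, -4.7]
width: 36.4
```

Request:
play_rows([
  {"slide": [0,0,0.6],"turn": [0,0,0],"hand": 20},
  {"slide": [0,0,0],"turn": [0,0,0],"hand": 20},
])

```text
clock: 23.38
eef_pos: [522.9, 14.5, 40.1]
tool_rot: [3.141, 0.001, -0.095]
force: [-2.0, 0.5, -1.1]
width: 36.1
```

```bash
python3 go.py 523.3 14.8 62
```

```text
[522.91  14.49  40.12] [ 3.1407e+00  1.4000e-03 -9.5000e-02] deg yaw -5.44 q7 -0.669 F [-1.96  0.55 -1.13] T [0.014 0.175 0.034] 36.10676575392804
slide [  0.33  -0.33 -21.88]
```

Force is rising again near the seated height (expected ≈ 40). A little more push to confirm it's home.

Request:
play_rows([
  {"slide": [0,0,0.5],"turn": [0,0,0],"hand": 20},
  {"slide": [0,0,0],"turn": [0,0,0],"hand": 20},
])

```text
clock: 23.62
eef_pos: [522.9, 14.5, 40.1]
tool_rot: [3.14, 0.001, -0.095]
force: [-2.4, 0.1, 5.1]
width: 36.4
```

Request:
play_rows([
  {"slide": [0,0,0.5],"turn": [0,0,0],"hand": 20},
  {"slide": [0,0,0],"turn": [0,0,0],"hand": 20},
])

```text
clock: 23.88
eef_pos: [522.9, 14.5, 40.0]
tool_rot: [3.14, 0.001, -0.095]
force: [-5.0, -0.1, 9.7]
width: 36.5
```

Request:
play_rows([
  {"slide": [0,0,0.4],"turn": [0,0,0],"hand": 20},
  {"slide": [0,0,0],"turn": [0,0,0],"hand": 20},
])

```text
clock: 24.12
eef_pos: [522.9, 14.5, 40.0]
tool_rot: [3.14, 0.001, -0.095]
force: [-4.8, -1.0, 13.9]
width: 36.3
```

```bash
python3 go.py 523.3 14.8 62; python3 -c "
from h import *
c=calibration('wrist');im,d=get_image('wrist');save('w13',im);s=read_state()
L=[dep(c,u,v,d)[2] for u in range(290,356,3) for v in range(310,328,3) if d[v,u]>0]; print('top z',np.median(L),np.percentile(L,[10,90]))
im,d=get_image('scene');save('s13',cv2.resize(im[150:270,220:380],None,fx=5,fy=5,interpolation=cv2.INTER_CUBIC))"
```

```text
[522.94  14.47  39.98] [ 3.14e+00  7.00e-04 -9.49e-02] deg yaw -5.44 q7 -0.67 F [-4.83 -1.05 13.87] T [-0.122  1.162  0.02 ] 36.303344053540066
slide [  0.31  -0.33 -22.02]
top z 105.01684885594206 [ 11.25201165 105.7927464 ]
```

View pics/w13.png

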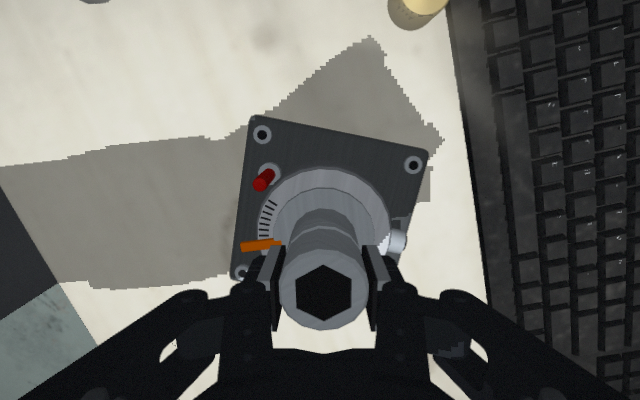

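View pics/s13.png

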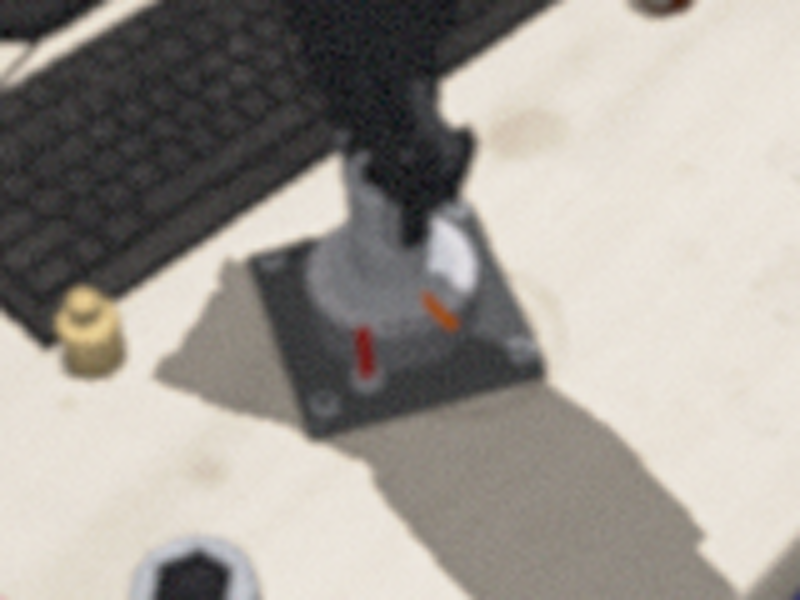

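The socket top reads z = 105.0 (45 + 60), so it's fully home, with the pointer still well short of the post. I'll ease the push and start turning clockwise.

Request:
play_rows([
  {"slide": [-0.3,0,-1],"turn": [0,0,0],"hand": 20},
  {"slide": [0,0,0],"turn": [0,0,0],"hand": 20},
  {"slide": [0,0,0],"turn": [0,0,3],"hand": 20},
  {"slide": [0,0,0],"turn": [0,0,3],"hand": 20},
  {"slide": [0,0,0],"turn": [0,0,0],"hand": 20},
])

```text
clock: 24.85
eef_pos: [523.1, 14.6, 40.0]
tool_rot: [3.141, 0.0, -0.2]
force: [-3.5, 1.1, 6.0]
width: 36.2
```

```bash
python3 go.py 523.3 14.8 62
```

```text
[523.14  14.63  40.03] [ 3.1407e+00  3.0000e-04 -2.0000e-01] deg yaw -11.46 q7 -0.743 F [-3.48  1.14  6.04] T [-0.084  0.63  -0.066] 36.20299933140917
slide [  0.12  -0.18 -21.97]
```

Request:
play_rows([
  {"slide": [-0.2,0,-0.3],"turn": [0,0,3],"hand": 20},
  {"slide": [0,0,0],"turn": [0,0,3],"hand": 20},
  {"slide": [0,0,0],"turn": [0,0,3],"hand": 20},
  {"slide": [0,0,0],"turn": [0,0,0],"hand": 20},
])

```text
clock: 25.35
eef_pos: [523.1, 14.7, 40.1]
tool_rot: [3.141, 0.0, -0.358]
force: [-1.9, -1.9, 6.4]
width: 36.5
```

```bash
python3 go.py 523.3 14.8 62; python3 -c "
from h import *
im,d=get_image('wrist');save('w14',im)"
```

```text
[523.09  14.71  40.06] [ 3.1409e+00  1.0000e-04 -3.5770e-01] deg yaw -20.5 q7 -0.853 F [-1.89 -1.9   6.39] T [-0.274  0.594 -0.049] 36.511131097205826
slide [  0.17  -0.14 -21.94]
```

View pics/w14.png

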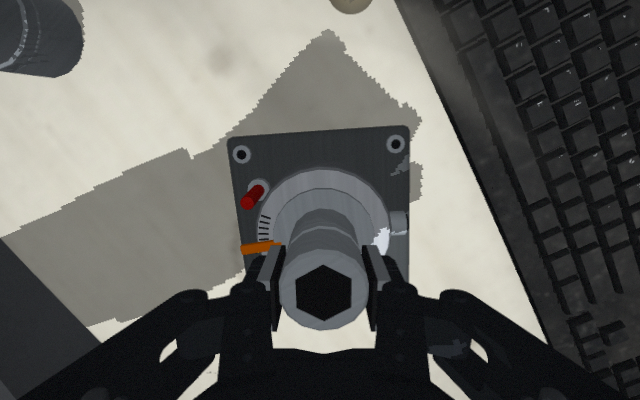

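The pointer stays at about (258,247) in the hand's view while the hand turns, so the spindle is following. I'll measure how much is left.

```bash
cat > ptr.py <<'E'
from h import *
import sys
c=calibration('wrist'); im,d=get_image('wrist'); save(sys.argv[1],im); s=read_state()
hsv=cv2.cvtColor(im,cv2.COLOR_BGR2HSV)
m=((hsv[...,1]>150)&(hsv[...,0]>8)&(hsv[...,0]<22)&(hsv[...,2]>60)).astype(np.uint8); m[:120]=0; m[:,:150]=0;m[:,400:]=0
n,l,st,ce=cv2.connectedComponentsWithStats(m); k=1+np.argmax(st[1:,4]) if n>1 else 0
cen=np.array([523.25,14.75])
ys,xs=np.where(l==k); P=np.array([onz(c,u,v,43)[:2] for u,v in zip(xs,ys)])-cen
r=np.hypot(*P.T); a=np.degrees(np.unwrap(np.arctan2(P[:,1],P[:,0])))%360
print('ptr n',len(r),'rmax',r.max().round(1),'ang',np.median(a[r>40]).round(2), 'range',a.min().round(1),a.max().round(1))
print('sub',s['eef_pos'].round(2),np.degrees(s['tool_rot'][2]).round(2),'F',s['force'].round(1),'T',s['torque'].round(2))
save(sys.argv[1]+'z',cv2.resize(im[150:300,200:360],None,fx=3.75,fy=3.75,interpolation=cv2.INTER_CUBIC))
E
python3 ptr.py w15
```

```text
ptr n 323 rmax 50.5 ang 168.96 range 163.4 174.1
sub [523.12  14.69  40.06] -20.45 F [-3.  -2.4  5.5] T [-0.33  0.63 -0.08]
```

Request:
play_rows([
  {"slide": [-0.1,0.1,-0.2],"turn": [0,0,3],"hand": 20},
  {"slide": [0,0,0],"turn": [0,0,3],"hand": 20},
  {"slide": [0,0,0],"turn": [0,0,3],"hand": 20},
  {"slide": [0,0,0],"turn": [0,0,3],"hand": 20},
  {"slide": [0,0,0],"turn": [0,0,0],"hand": 20},
])

```text
clock: 26.08
eef_pos: [523.1, 14.7, 40.1]
tool_rot: [3.141, -0.0, -0.567]
force: [-2.2, -1.9, 0.4]
width: 36.7
```

Request:
play_rows([
  {"slide": [0,0,0],"turn": [0,0,3],"hand": 20},
  {"slide": [0,0,0],"turn": [0,0,3],"hand": 20},
  {"slide": [0,0,0],"turn": [0,0,3],"hand": 20},
  {"slide": [0,0,0],"turn": [0,0,0],"hand": 20},
])

```text
clock: 26.58
eef_pos: [523.1, 14.8, 40.1]
tool_rot: [3.141, -0.0, -0.724]
force: [-2.1, -1.9, -1.0]
width: 36.3
```

```bash
python3 ptr.py w16; python3 go.py 523.3 14.8 62
```

```text
ptr n 335 rmax 50.4 ang 148.23 range 142.5 153.7
sub [523.06  14.76  40.13] -41.46 F [-1.8 -2.8 -1.1] T [-0.51  0.36  0.06]
[523.06  14.76  40.13] [ 3.1413 -0.     -0.7237] deg yaw -41.46 q7 -1.101 F [-1.79 -2.79 -1.13] T [-0.511  0.362  0.065] 36.67787115676419
slide [  0.15  -0.18 -21.87]
```

View pics/w16z.png

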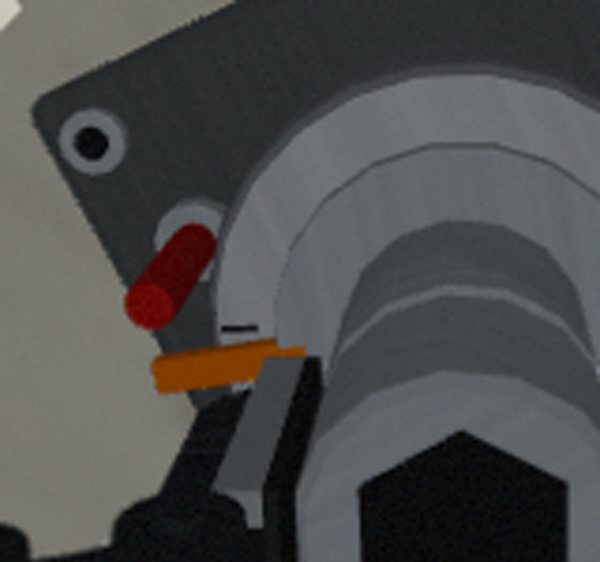

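The pointer is at 148° and nearly at the post, with roughly 8° left. Creeping from here.

Request:
play_rows([
  {"slide": [0,0,0.2],"turn": [0,0,2],"hand": 20},
  {"slide": [0,0,0],"turn": [0,0,2],"hand": 20},
  {"slide": [0,0,0],"turn": [0,0,0],"hand": 20},
])

```text
clock: 27.0
eef_pos: [523.1, 14.8, 40.1]
tool_rot: [3.141, -0.0, -0.794]
force: [-2.2, -3.1, 0.5]
width: 36.2
```

```bash
python3 ptr.py w17
```

```text
ptr n 323 rmax 50.4 ang 144.32 range 138.5 149.7
sub [523.1   14.82  40.08] -45.46 F [-2.5 -3.   1.2] T [-0.65  0.43  0.06]
```

View pics/w17z.png

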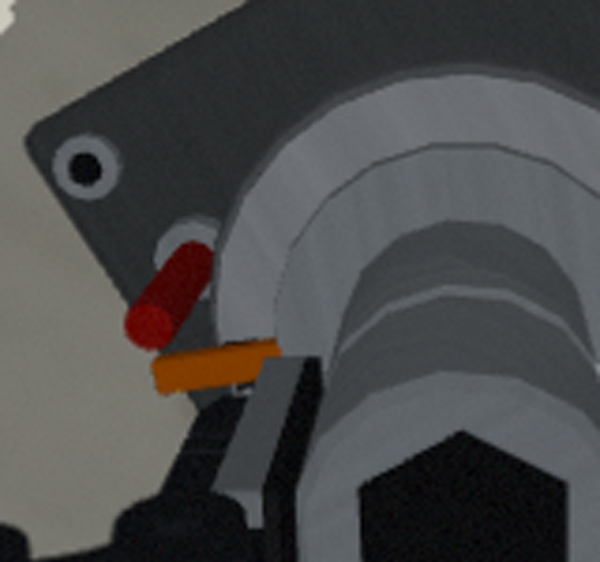

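Request:
play_rows([
  {"slide": [0,0,0],"turn": [0,0,2],"hand": 20},
  {"slide": [0,0,0],"turn": [0,0,0],"hand": 20},
])

```text
clock: 27.3
eef_pos: [523.1, 14.8, 40.1]
tool_rot: [3.141, -0.0, -0.829]
force: [-2.4, -2.9, 2.2]
width: 36.4
```

```bash
python3 ptr.py w18
```

```text
ptr n 314 rmax 50.4 ang 142.31 range 136.4 147.5
sub [523.1   14.78  40.07] -47.46 F [-2.1 -2.7  2.2] T [-0.67  0.55  0.04]
```

Request:
play_rows([
  {"slide": [0,0,0],"turn": [0,0,1.5],"hand": 20},
  {"slide": [0,0,0],"turn": [0,0,0],"hand": 20},
])

```text
clock: 27.6
eef_pos: [523.1, 14.8, 40.1]
tool_rot: [3.142, -0.0, -0.855]
force: [-3.0, -2.8, 3.1]
width: 36.6
```

```bash
python3 ptr.py w19
```

```text
ptr n 315 rmax 50.4 ang 141.09 range 135.6 146.2
sub [523.13  14.83  40.09] -48.96 F [-2.5 -2.1  2.6] T [-0.72  0.59  0.08]
```

View pics/w19z.png

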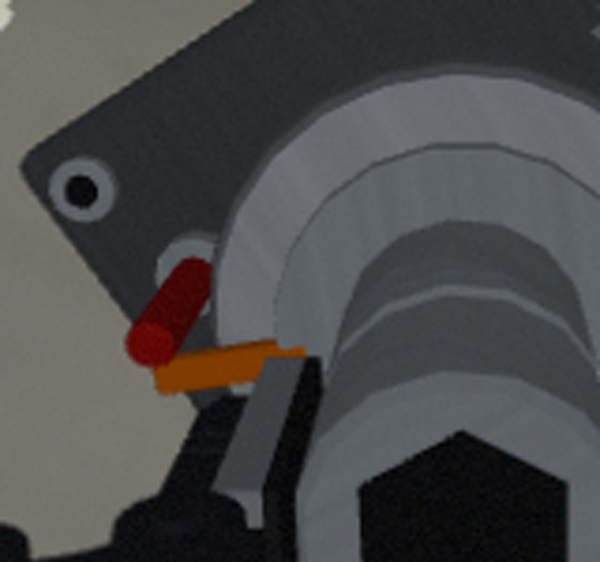

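Request:
play_rows([
  {"slide": [0,0,0],"turn": [0,0,1],"hand": 20},
  {"slide": [0,0,0],"turn": [0,0,0],"hand": 20},
])

```text
clock: 27.9
eef_pos: [523.1, 14.8, 40.0]
tool_rot: [3.141, -0.0, -0.871]
force: [-3.0, -3.7, 3.1]
width: 36.2
```

```bash
python3 ptr.py w20
```

```text
ptr n 295 rmax 50.4 ang 140.99 range 135.1 146.0
sub [523.11  14.81  40.07] -49.92 F [-3.  -3.9  3.4] T [-0.79  0.66  0.28]
```

Request:
play_rows([
  {"slide": [0,0,0],"turn": [0,0,1],"hand": 20},
  {"slide": [0,0,0],"turn": [0,0,0],"hand": 20},
])

```text
clock: 28.2
eef_pos: [523.1, 14.8, 40.1]
tool_rot: [3.141, -0.0, -0.889]
force: [-3.2, -4.2, 3.4]
width: 36.2
```

```bash
python3 ptr.py w21
```

```text
ptr n 288 rmax 50.4 ang 141.0 range 135.2 146.0
sub [523.1   14.82  40.08] -50.91 F [-3.4 -3.5  4.7] T [-0.9   0.67  0.44]
```

View pics/w21z.png

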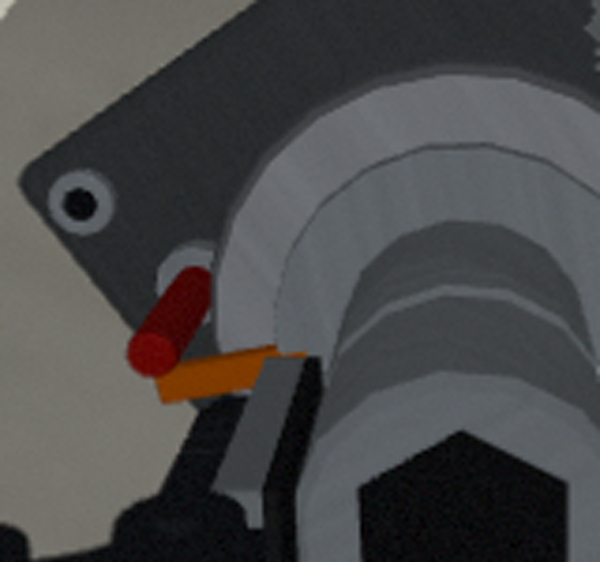

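The pointer has stopped at 141.0° while the torque rises to 0.44 N m, so it's against the stop. I'll back off the strain, pause, then release.

Request:
play_rows([
  {"slide": [0,0,0],"turn": [0,0,-1.5],"hand": 20},
  {"slide": [0,0,0],"turn": [0,0,-0.5],"hand": 20},
  {"slide": [0,0,-0.2],"turn": [0,0,0],"hand": 20},
  {"slide": [0,0,0],"turn": [0,0,0],"hand": 20},
])

```text
clock: 28.75
eef_pos: [523.1, 14.8, 40.1]
tool_rot: [3.142, 0.0, -0.854]
force: [-1.9, -3.5, 1.6]
width: 36.1
```

```bash
python3 ptr.py w22
```

```text
ptr n 311 rmax 50.4 ang 141.17 range 135.6 146.2
sub [523.14  14.87  40.09] -48.95 F [-2.1 -2.7  2. ] T [-0.86  0.53  0.08]
```

Strain is down to 0.08 N m and the pointer is still at the stop. Opening.

Request:
play_rows([
  {"slide": [0,0,0],"turn": [0,0,0],"hand": 42},
  {"slide": [0,0,0],"turn": [0,0,0],"hand": 50},
  {"slide": [0,0,0],"turn": [0,0,0],"hand": 65},
  {"slide": [0,0,0],"turn": [0,0,0],"hand": 65},
  {"slide": [0,0,0],"turn": [0,0,0],"hand": 65},
])

```text
clock: 29.42
eef_pos: [523.3, 15.0, 40.3]
tool_rot: [-3.141, -0.0, -0.854]
force: [0.1, 0.3, -0.1]
width: 64.8
```

```bash
python3 ptr.py w23; python3 go.py 523.3 14.8 62;python3 -c "
from h import *
c=calibration('wrist');im,d=get_image('wrist')
L=[dep(c,u,v,d)[2] for u in range(300,346,3) for v in range(270,322,3) if d[v,u]>0]; print('top z',np.median(L))"
```

```text
ptr n 289 rmax 50.1 ang 139.76 range 135.4 146.7
sub [523.27  14.97  40.27] -48.93 F [0.3 0.7 0.5] T [ 0.02 -0.01 -0.06]
[523.27  14.97  40.27] [-3.1413e+00 -1.0000e-04 -8.5400e-01] deg yaw -48.93 q7 -1.188 F [0.34 0.69 0.49] T [ 0.016 -0.008 -0.061] 65.15139508171126
slide [  0.15   0.08 -21.73]
top z 105.22752479514551
```

View pics/w23.png

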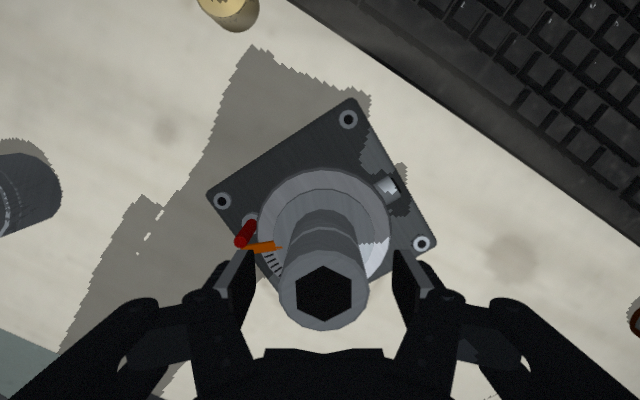

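Released: forces are zero, the socket top is at 105.2 mm, and the pointer sits against the post at (243,240). Moving up and away, then a final check.

Request:
play_rows([
  {"slide": [0,0,-15],"turn": [0,0,0],"hand": 65},
  {"slide": [0,0,-35],"turn": [0,0,0],"hand": 65},
  {"slide": [0,0,-50],"turn": [0,0,0],"hand": 65},
  {"slide": [0,0,-40],"turn": [0,0,0],"hand": 65},
  {"slide": [0,0,0],"turn": [0,0,0],"hand": 65},
])

```text
clock: 30.15
eef_pos: [525.8, 15.2, 184.3]
tool_rot: [-3.135, -0.005, -0.854]
force: [-0.9, -0.7, 0.1]
width: 64.9
```

Request:
play_rows([
  {"slide": [-40,40,0],"turn": [0,0,0],"hand": 65},
  {"slide": [0,20,0],"turn": [0,0,0],"hand": 65},
  {"slide": [0,0,0],"turn": [0,0,0],"hand": 65},
  {"slide": [0,0,0],"turn": [0,0,0],"hand": 65},
  {"slide": [0,0,0],"turn": [0,0,0],"hand": 65},
])

```text
clock: 30.78
eef_pos: [452.8, 6.0, 180.1]
tool_rot: [-3.141, -0.0, -0.854]
force: [-0.6, -0.2, 0.1]
width: 65.4
```

```bash
python3 ptr.py w24
python3 - <<'E'
from h import *
c=calibration('wrist');im,d=get_image('wrist');np.save('pics/w24c.npy',c,allow_pickle=True);np.save('pics/w24d.npy',d)
im2,d2=get_image('top');save('t24',cv2.resize(im2[120:290,170:440],None,fx=2.9,fy=2.9))
E
```

```text
ptr n 147 rmax 50.1 ang 140.27 range 135.8 145.6
sub [452.55   5.99 180.07] -48.92 F [-0.1  0.2 -0.5] T [-0.04 -0.07  0.03]
```

View pics/w24.png

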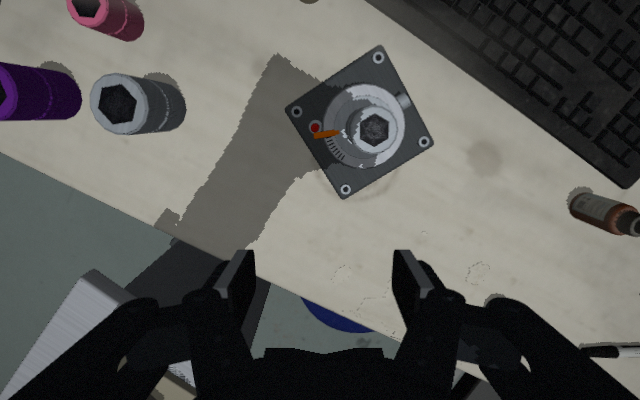

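View pics/t24.png

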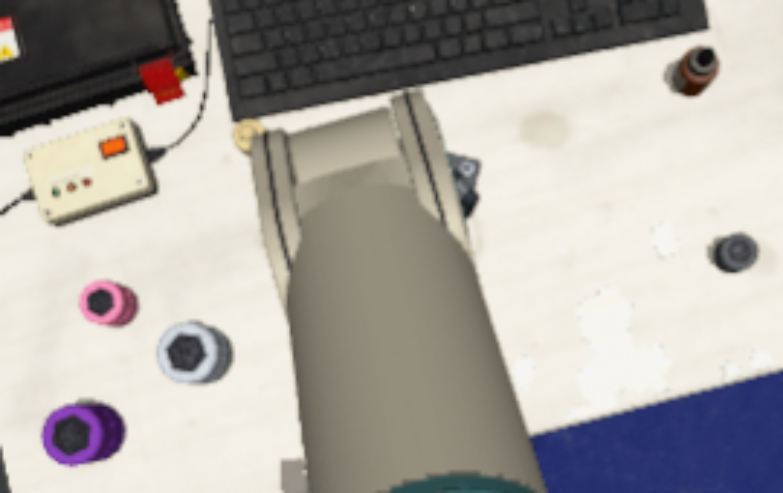

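The wrist view shows the socket upright on the drive at (374,131), the orange pointer at the red post at (318,130), and the hand clear. The top view shows the dark socket, dropper and weight still standing. One number check before handing in.

Run:
```python
from h import *
c=np.load('pics/w24c.npy',allow_pickle=True).item();d=np.load('pics/w24d.npy');im=cv2.imread('pics/w24.png')
P=np.array([dep(c,u,v,d) for u in range(345,405) for v in range(100,160) if d[v,u]>0])
T=P[(P[:,2]>101)&(P[:,2]<110)]; print('top z',np.median(T[:,2]),'n',len(T)); 
(x,y),r=cv2.minEnclosingCircle(T[:,:2].astype(np.float32)); print('centre',x,y,'r',r,'mean',T.mean(0))
A=np.c_[T[:,:2],np.ones(len(T))]; k=np.linalg.lstsq(A,T[:,2],rcond=None)[0]; print('tilt',np.hypot(*k[:2]))
print(read_state()['force'],read_state()['clock'])
```

```text
top z 105.11081402518616 n 1835
centre 523.2460327148438 14.78050422668457 r 19.10787010192871 mean [523.31867763  15.13937664 105.0693201 ]
tilt 0.0031727526074343954
[-0.02539688 -1.12133836 -0.81956794] 30.925
```

```bash
python3 -c "
from cell import *
print(finish_job())"
```

```text
the job is handed in; nothing more can be done
None
```

The tall socket is clicked home on the drive, the pointer is up against the red stop post, and the job is handed in at about 31 s. No verdict was reported.

**What I did**
- I took the smaller bright socket. My first grip closed above it, because the real finger ends sit about 36 mm short of the stated TCP. I measured that from the depth picture and gripped again lower.
- I turned the socket anticlockwise under roughly 8–10 N, slightly over the suggested 5–8 N, until it dropped into the square. I then pushed through the ball to the disc with at most about 18 N.
- I turned the spindle clockwise until the pointer stopped moving. The wrist torque reached 0.44 N m at the stop. I eased it to 0.08 N m before letting go and backing away.

**Last checks**

| Check | Measured |
|---|---|
| Height of socket top | 105.1 mm (105 when fully home) |
| Socket axis | (523.25, 14.78), within 0.1 mm of the drive as measured beforehand |
| Tilt | 0.003 rad |
| Pointer angle | about 140–141°, against the post; it did not spring back on release |
| Robot | clear of everything, force about 0 |

The dark socket and the dropper bottle look untouched. The brass weight was partly hidden by the arm in the last top view, but what showed was standing in its place. I didn't re-measure any of the three, and nothing in the checks failed.

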